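Load iced gingerbread panels into a drying oven and start its programme

TASK

Pull out the oven's drawer and lay every gingerbread panel from the cooling rack flat in its tray, iced face up in a single layer with none overlapping or riding on the rim (when all four are there they only fit turned head to tail, like with like), then push the drawer fully shut. With the drawer shut, press the oven's keys fully down one at a time in this order: power, low heat, fan, start. Never press high heat, and leave the two spice jars behind the rack alone.

Things in the scene. Friction and masses are not known exactly. Their poses are not given: they have to be found in the camera images.
- oven: Drying oven: low countertop oven with a drawer, aluminium case 210 deep (x) x 230 wide (y) x 97 mm high, fixed where it stands. Origin under its middle on the worktop; its front looks along its own -x (to the robot); y to the left, z up. Five keys stand in a row along the front edge of its top.
- drawer (a joint): Drawer travel in m: 0 shut, 0.2 fully open (stop). It slides straight out along the oven's own -x, about 2 N of friction, and stays where it is left. At the start it is shut or up to 30 mm ajar.
- drawer_handle (a point): Middle of the drawer's steel bar handle (moves with the drawer): bar 10 mm thick, 130 mm long along the oven's y, its centre 70 mm above the worktop and 36 mm in front of the drawer front, with open space behind (31 mm) and below.
- tray (a point): Centre of the floor of the tray in the drawer (moves with the drawer; axes as the oven's). Inside 193 mm along x by 184 mm along y; floor 30 mm above the worktop, walls 20 mm high; just before its front end stands the drawer front, top 88 mm above the worktop. Only with the drawer fully out is the whole tray clear of the case.
- rack: Wire cooling rack, 290 (x) x 330 (y) mm, 32 mm high, fixed. Origin under its middle on the worktop; the panels lie on it.
- wall_a: Lean-to wall panel (trapezium). Iced gingerbread, 12 mm thick, 60-130 g. Origin: underside, mid bar between its two 27x29 mm through windows (centres y -20.5, +20.5 mm); grip that bar (12 mm wide in y), a finger in each window. x along its length, z up from the iced face. Corners mm: (-45,-43) (63,-43) (29,43) (-45,43). On the rack; may be absent. Two laid head to tail make 182x86.
- wall_b: Lean-to wall panel (trapezium). Iced gingerbread, 12 mm thick, 60-130 g. Origin: underside, mid bar between its two 27x29 mm through windows (centres y -20.5, +20.5 mm); grip that bar (12 mm wide in y), a finger in each window. x along its length, z up from the iced face. Corners mm: (-45,-43) (63,-43) (29,43) (-45,43). On the rack; may be absent. Two laid head to tail make 182x86.
- step_a: Stepped panel (corner missing). Iced gingerbread, 12 mm thick, 60-130 g. Origin: underside, mid bar between its two 27x29 mm through windows (centres y -20.5, +20.5 mm); grip that bar (12 mm wide in y), a finger in each window. x along its length, z up from the iced face. Corners mm: (-45,-43) (63,-43) (63,-2) (29,-2) (29,43) (-45,43). On the rack; may be absent. Two head to tail make 182x86.
- step_b: Stepped panel (corner missing). Iced gingerbread, 12 mm thick, 60-130 g. Origin: underside, mid bar between its two 27x29 mm through windows (centres y -20.5, +20.5 mm); grip that bar (12 mm wide in y), a finger in each window. x along its length, z up from the iced face. Corners mm: (-45,-43) (63,-43) (63,-2) (29,-2) (29,43) (-45,43). On the rack; may be absent. Two head to tail make 182x86.
- top_power (a point): Middle of the top face of the oven's round key, 24 mm across, at the left end (oven y = +54 mm): power. The top stands 9 mm proud of the oven's top (106 mm above the worktop); the keys lie 20 mm behind the front edge, with 8 to 10 mm gaps; the point moves with the key.
- key_power (a joint): Travel of that key (power) in m: 0 up, 0.005 fully down; spring return, about 1.3 N at first touch, 4.6 N fully down; it counts as pressed at 0.0035.
- top_high (a point): Middle of the top face of the oven's square key, 24 x 24 mm, next to the round one (oven y = +20 mm), with three raised bars: high heat, not wanted. The top stands 9 mm proud of the oven's top (106 mm above the worktop); the keys lie 20 mm behind the front edge, with 8 to 10 mm gaps; the point moves with the key.
- key_high (a joint): Travel of that key (high) in m: 0 up, 0.005 fully down; spring return, about 1.3 N at first touch, 4.6 N fully down; it counts as pressed at 0.0035.
- top_fan (a point): Middle of the top face of the oven's square key, 24 x 24 mm, in the middle of the row (oven y = -14 mm), with a raised cross: fan. The top stands 9 mm proud of the oven's top (106 mm above the worktop); the keys lie 20 mm behind the front edge, with 8 to 10 mm gaps; the point moves with the key.
- key_fan (a joint): Travel of that key (fan) in m: 0 up, 0.005 fully down; spring return, about 1.3 N at first touch, 4.6 N fully down; it counts as pressed at 0.0035.
- top_low (a point): Middle of the top face of the oven's square key, 24 x 24 mm, next to the wide one (oven y = -48 mm), with a single raised bar: low heat. The top stands 9 mm proud of the oven's top (106 mm above the worktop); the keys lie 20 mm behind the front edge, with 8 to 10 mm gaps; the point moves with the key.
- key_low (a joint): Travel of that key (low) in m: 0 up, 0.005 fully down; spring return, about 1.3 N at first touch, 4.6 N fully down; it counts as pressed at 0.0035.
- top_start (a point): Middle of the top face of the oven's wide key, 24 x 40 mm, at the right end (oven y = -88 mm), with a raised triangle: start. The top stands 9 mm proud of the oven's top (106 mm above the worktop); the keys lie 20 mm behind the front edge, with 8 to 10 mm gaps; the point moves with the key.
- key_start (a joint): Travel of that key (start) in m: 0 up, 0.005 fully down; spring return, about 1.3 N at first touch, 4.6 N fully down; it counts as pressed at 0.0035.
- paprika: Spice jar with a green lid, 46 mm across, 106 mm tall, standing behind the rack. Origin under its middle. Leave it alone.
- pepper: Spice jar with a dark lid, 44 mm across, 105 mm tall, standing behind the rack. Origin under its middle. Leave it alone.

How it is judged:
On the way, in this order (a step that is already met when the one before it is completed fails the run):
1. every panel lies flat in the drawer's tray (z of wall_a in the frame of tray between -0.004 and 0.003 m and angle between each of wall_a, wall_b, step_a, step_b's own z axis and vertical below 0.04 rad and x of wall_a in the frame of tray between -0.07 and 0.07 m and y of wall_a in the frame of tray between -0.07 and 0.07 m and z of wall_b in the frame of tray between -0.004 and 0.003 m and x of wall_b in the frame of tray between -0.07 and 0.07 m and y of wall_b in the frame of tray between -0.07 and 0.07 m and z of step_a in the frame of tray between -0.004 and 0.003 m and x of step_a in the frame of tray between -0.07 and 0.07 m and y of step_a in the frame of tray between -0.07 and 0.07 m and z of step_b in the frame of tray between -0.004 and 0.003 m and x of step_b in the frame of tray between -0.07 and 0.07 m and y of step_b in the frame of tray between -0.07 and 0.07 m), for 0.2 s.
2. the drawer is fully shut (value of joint drawer below 0.006 m), for 0.2 s.
3. the power key is pressed, the drawer being shut (value of joint key_power above 0.0035 m and value of joint drawer below 0.006 m), for 0.05 s.
4. the low heat key is pressed, the drawer being shut (value of joint key_low above 0.0035 m and value of joint drawer below 0.006 m), for 0.05 s.
5. the fan key is pressed, the drawer being shut (value of joint key_fan above 0.0035 m and value of joint drawer below 0.006 m), for 0.05 s.
6. the start key is pressed, the drawer being shut (value of joint key_start above 0.0035 m and value of joint drawer below 0.006 m), for 0.05 s.
At the end, for the whole second after the job is handed in: Every panel present lies flat on the tray's floor (underside within 3 mm of the floor, tilted less than 0.04 rad, iced face up), at rest; the drawer is shut to within 6 mm; all keys are up again (all of step 1 and value of joint drawer below 0.006 m and value of joint each of key_power, key_high, key_fan, key_low, key_start below 0.0015 m and linear speed of each of wall_a, wall_b, step_a, step_b below 0.02 m/s); the robot touches nothing.
It fails at once if the high heat key is pressed (value of joint key_high above 0.0025 m).
It fails at once if two keys are down at once (value of joint each of key_power, key_low above 0.002 m or value of joint each of key_power, key_fan above 0.002 m or value of joint each of key_power, key_start above 0.002 m or value of joint each of key_low, key_fan above 0.002 m or value of joint each of key_low, key_start above 0.002 m or value of joint each of key_fan, key_start above 0.002 m).
It fails at once if a spice jar is pushed more than 4 cm or knocked over (distance of any of paprika, pepper from where it was at the start of the episode above 0.04 m or angle between any of paprika, pepper's own z axis and vertical above 0.4 rad).
It fails at once if a panel falls off the worktop (height (world z) of any of wall_a, wall_b, step_a, step_b below -0.05 m).
Of wall_a, wall_b, step_a, step_b only 3 to 4 are there at a start; the rules pass over those that are not, and their reading is None.
At some moment in a run one of wall_a, wall_b, step_a, step_b may be knocked a few centimetres aside while the robot is not near it.
Once in a run the grip may slacken for a moment while it holds something.
It also fails if it takes over 210 s, if anything falls off the work surface, if the arm or the gripper's body presses on something with over 40 N, if the wrist force passes 120 N, or if a joint passes its speed limit or range.

ROBOT

A 7-joint arm with a two-finger parallel gripper is mounted at the origin on a cart in front of the work surface, level with it; the furniture and walls round the work are solid. World frame = base frame: x ahead of the robot, y to its left, z up, the work surface at z = 0. Lengths are in m, angles in rad, forces in N, time in s.
With the tool pointing down it reaches from about 0.425 to 0.825 m from the base axis. Payload 3.6 kg.
Tool frame: the origin (TCP) lies on the centre line of the jaws, within the pads' length; the fingertips stand r.nose_length ahead of it and the grasp point (between the pads) is the TCP (r.nose_length is the distance from the TCP to the fingertips, in m); z points along the fingers, y is the line along which they close (so a half turn about z gives the same grasp; the last joint's range is limited). The gripper opens to 93 mm and grips with 3 to 60 N. Pads are 15 mm wide; open, the fingers measure 128 mm over their backs; the gripper's body (75 mm by 188 mm) begins 65 mm behind the grasp point.
Start: joints at [-1.308, 0.615, -0.013, 1.423, 0.008, 1.103, -0.04], TCP at [0.186, 0.623, 0.238] pointing down, gripper open.
Joint ranges: [-3.12, 3.12], [-0.3, 2.06], [-1.34, 1.32], [0.26, 2.42], [-1.36, 4.5], [0.01, 1.98], [-2.84, 2.84]. Speed limits (rad/s): [2.79, 2.79, 3.14, 3.14, 3.14, 3.14, 3.14].

INTERFACE

Orientations are given as a 3x3 rotation matrix whose columns are the frame's x, y, z axes.
In Python, from rig import r gives the robot as it stands. The module is installed in compiled form; this text tells all that it offers.
- The arm moves only by the tool step_arm, never from a script. Its argument "increments" is a list of rows, each a list of 2 entries, a list of its own where there are three numbers: the shift along the tool's x, y, z in cm, then the turn, a rotation vector about the tool's x, y, z in rad. A call has 1 to 20 rows; each row shifts and turns the commanded pose from where the row before left it, along the tool's axes as they then stand; what a row does not reach is not made up. A row lasts 1/12 s, in which the tool goes at most 41.7 mm and 7.16 degrees, less where a joint would pass 70% of its speed; a pose out of reach is approached as far as the arm can. A call is refused whole if a number of a shift passes 4.17 or a number of a turn 0.125, either way. A call with a gripper value outside its range is refused whole. "jaw" is the finger opening in cm, from 0 to 9.3, set as the call begins (left out, the last holds). The fingers move at their own pace and stop on an object; the grip force is fixed at half the most. Time passes only in rows, so rows that do not move let the fingers close. It gives the time, the measured TCP pose, the force, the opening and the grip force at its end, in the units of the state.
- r.get_state(): the state, without advancing time (a new reading comes with each control period).
- r.snapshot(name): name is "scene" or "top" or "wrist"; returns a dict with "color" (420x560x3 uint8, blue, green, red), "depth" (420x560 float32, m along the optical axis (not along the pixel's ray), 0 where there is no reading), "fovy" (degrees; the focal length in pixels is half the picture's height over the tangent of half this angle, whatever the lens; pixels are square), "cx", "cy" (the principal point, pixels), "view" (4x4, takes a point from world to camera coordinates); the wrist camera has in their place "tool_from_camera" (4x4, takes a point from camera to tool coordinates, whose origin is the TCP and whose axes are the flange's). Camera axes: x right, y down, z forward; pixel columns grow to the right and rows downward; lengths in m; the calibration is good to about 2 mm. A picture is of the moment at which its call begins: read the wrist's pose just before it.
- r.job_done(): hands the job in; it is judged then, once.
Trained networks look in the newest picture that a camera, given by its name, has taken for a name from the list of things; names that differ only in an ending like _2 or _b are one class to them, and where a whole thing is asked for, a point or a joint stands for the part that bears it (a point fixed in the world has none). Each returns a list of dicts, best first, with "confidence" (0 to 1); they miss things now and then, are a little off and sometimes report something else, mostly with a low value. They report only what shows in the picture. A call takes as long as a camera call.
- r.find_in(camera, name): "xyz" ([x, y, z] in m, in world coordinates, good to about 4 mm: the middle of the surface that is visible of it).
- r.regions_of(camera, name): "mask" (420x560 bool, what is visible of it).
- r.tip_of(camera, name): "xyz" ([x, y, z] in m, in world coordinates, good to about 4 mm: a listed point, or the origin of a listed thing).
The state is a dict: "time": time; "qpos": joint angles; "qvel": joint speeds; "joint_torque": joint torques, N m; "eef_pos": TCP position; "eef_rot": TCP orientation; "ft_force": force on the tool from outside, world axes, zero at the start; "torque": the same for the moment, N m; "opening": finger opening in m; "gripper_force": force on a finger pad.
Only numpy, scipy, OpenCV 4.12 (cv2) and the standard library are available. Lean on these libraries where they do the work, as an engineer would, in place of code of your own. Each camera call takes 0.05 s, during which the arm holds its last target. There are 200 camera calls.

## Working session

There is one attempt and no reset: what is moved stays moved. The work goes in short steps, Python scripts to look and compute and a tool call to move; the robot and the scene stay as the last step left them, time stands still between calls to the robot, and variables do not carry over. Pictures are saved under pics/ and viewed, at most 14 in all, crops included, and the job is handed in when it is done.

Besides the shell and the picture viewer there is one more tool, called after ">>>" in YAML: its name, and indented under it one key for each argument. step_arm: Moves the arm, as the interface text tells. Its arguments: {"type":"object","properties":{"increments":{"type":"array","items":{"type":"array"}},"jaw":{"type":"number"}},"required":["increments"]}

```bash
mkdir -p pics; cat > h.py <<'E'
from rig import r
import numpy as np, cv2
def pts(s):
    f=210/np.tan(np.radians(s['fovy'])/2); d=s['depth']
    v,u=np.mgrid[0:420,0:560]
    return np.dstack([(u-s['cx'])/f*d,(v-s['cy'])/f*d,d])
def world(s,st=None):
    P=pts(s)
    if 'view' in s: M=np.linalg.inv(s['view'])
    else:
        T=np.eye(4);T[:3,:3]=st['eef_rot'];T[:3,3]=st['eef_pos'];M=T@s['tool_from_camera']
    return P@M[:3,:3].T+M[:3,3]
E
python3 - <<'E'
from h import *
st=r.get_state();print(st['time'],st['eef_pos'],np.round(st['eef_rot'],3).tolist(),r.nose_length,st['opening'])
for c in ['top','scene']:
    s=r.snapshot(c);cv2.imwrite(f'pics/{c}0.png',s['color'])
    np.savez(f'{c}0.npz',**s)
    for n in ['oven','drawer_handle','tray','rack','wall_a','step_a','top_power','top_start','top_high','paprika','pepper']:
        print(c,n,[(np.round(d['xyz'],3).tolist(),round(d['confidence'],2)) for d in r.tip_of(c,n)])
E
```

```text
0.0 [0.18550255 0.62220842 0.23649235] [[-0.958, 0.286, -0.001], [0.286, 0.958, -0.002], [-0.0, -0.003, -1.0]] 0.019 0.09327708566890543
top oven [([0.757, 0.147, -0.002], 0.79), ([0.532, -0.148, -0.003], 0.55), ([0.677, 0.056, 0.107], 0.52)]
top drawer_handle [([0.574, 0.145, 0.068], 0.69)]
top tray []
top rack [([0.469, -0.23, 0.032], 0.67), ([0.532, -0.152, -0.004], 0.61)]
top wall_a [([0.602, -0.071, 0.028], 0.74), ([0.677, 0.052, 0.105], 0.62), ([0.469, -0.229, 0.031], 0.57)]
top step_a [([0.588, -0.226, 0.036], 0.57)]
top top_power [([0.673, 0.202, 0.105], 0.46), ([0.578, 0.145, 0.071], 0.33)]
top top_start [([0.676, 0.056, 0.109], 0.43)]
top top_high [([0.673, 0.166, 0.104], 0.39)]
top paprika [([0.785, -0.046, -0.001], 0.94), ([0.469, -0.231, 0.03], 0.36), ([0.778, -0.141, -0.0], 0.22)]
top pepper [([0.778, -0.141, 0.0], 0.85)]
scene oven [([0.76, 0.146, -0.005], 0.97), ([0.78, -0.144, 0.0], 0.23)]
scene drawer_handle [([0.577, 0.146, 0.072], 0.57)]
scene tray [([0.719, 0.15, 0.028], 0.67), ([0.598, -0.065, 0.032], 0.36)]
scene rack [([0.535, -0.152, -0.005], 0.95), ([0.673, 0.164, 0.111], 0.35)]
scene wall_a [([0.601, -0.068, 0.033], 0.65), ([0.463, -0.23, 0.03], 0.56), ([0.578, 0.147, 0.072], 0.32)]
scene step_a [([0.595, -0.226, 0.033], 0.85)]
scene top_power [([0.672, 0.204, 0.102], 0.57), ([0.72, 0.147, 0.027], 0.28)]
scene top_start [([0.675, 0.062, 0.105], 0.59)]
scene top_high [([0.674, 0.166, 0.109], 0.65), ([0.719, 0.148, 0.034], 0.62)]
scene paprika [([0.783, -0.047, -0.0], 0.94)]
scene pepper [([0.782, -0.141, -0.001], 0.56)]
```

View pics/top0.png

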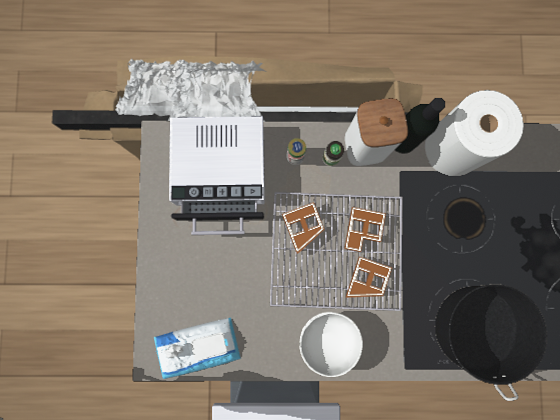

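View pics/scene0.png

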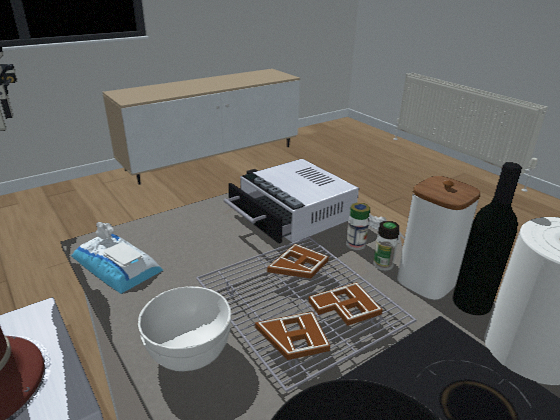

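The top view shows two wall panels at about (302,226) and (370,280), one stepped panel at (366,229), and the drawer slightly ajar at (225,212). So three panels are present. Next I'll fit the oven yaw and the panel poses.

```bash
cat >> h.py <<'E'
SH={'wall':[(-45,-43),(63,-43),(29,43),(-45,43)],'step':[(-45,-43),(63,-43),(63,-2),(29,-2),(29,43),(-45,43)]}
def model(k):
    im=np.zeros((240,240),np.uint8); o=120
    cv2.fillPoly(im,[np.array(SH[k])+o],1)
    for c in (-20.5,20.5): cv2.rectangle(im,(o-13,int(o+c-14)),(o+13,int(o+c+14)),0,-1)
    return im
def sample(W,ok,c,res=1.0):
    "nearest-fill occupancy grid (mm) of panel pixels about c; -1 unknown"
    from scipy.spatial import cKDTree
    near=(np.abs(W[...,0]-c[0])<.12)&(np.abs(W[...,1]-c[1])<.12)
    return W[near][:,:2],ok[near].astype(float)
def fit(W,ok,c,kind,R=0.085,yaw0=None,span=np.pi):
    "pixels as points: panel pixels should fall in model, others out. ok: bool panel colour/height"
    from scipy.optimize import minimize
    m=cv2.GaussianBlur(model(kind).astype(np.float32),(0,0),1.5)
    near=np.hypot(W[...,0]-c[0],W[...,1]-c[1])<R
    P=W[near][:,:2]*1000; o=ok[near].astype(float)
    def cost(p):
        cs,sn=np.cos(p[2]),np.sin(p[2]); d=P-p[:2]
        x=cs*d[:,0]+sn*d[:,1]; y=-sn*d[:,0]+cs*d[:,1]
        v=cv2.remap(m,(x+120).astype(np.float32)[:,None],(y+120).astype(np.float32)[:,None],1)[:,0]
        return np.mean((v-o)**2)
    best=None
    c0=P[o>0].mean(0)
    for a in np.arange(0,2*np.pi,np.pi/12):
        s=c0-np.array([[np.cos(a),-np.sin(a)],[np.sin(a),np.cos(a)]])@[4,-4]
        q=minimize(cost,[*s,a],method='Nelder-Mead',options=dict(initial_simplex=np.array([[*s,a],[s[0]+8,s[1],a],[s[0],s[1]+8,a],[*s,a+.2]])))
        if best is None or q.fun<best.fun: best=q
    x=best.x; return np.round([x[0]/1000,x[1]/1000,(np.degrees(x[2])+180)%360-180,best.fun],4)
def panelmask(s,W,lo=.036,hi=.052):
    b,g,rr=[s['color'][...,i].astype(int) for i in range(3)]
    hsv=cv2.cvtColor(s['color'],cv2.COLOR_BGR2HSV)
    return (W[...,2]>lo)&(W[...,2]<hi)
def go(p,psi=None,st=None):
    "tool-frame shift (cm) after turning so tool y points at angle psi (deg); tool down"
    st=st or r.get_state(); y=st['eef_rot'][:,1]; cur=np.degrees(np.arctan2(y[1],y[0]))
    if psi is None: psi=cur
    a=np.radians(psi); Y=np.array([np.cos(a),np.sin(a),0]);Z=np.array([0,0,-1.]);X=np.cross(Y,Z)
    d=(np.array(p)-st['eef_pos'])*100
    t=-np.radians((psi-cur+180)%360-180)
    print('psi',round(cur,2),'turn z rad',round(t,3),'then shift cm',np.round([d@X,d@Y,d@Z],2))
E
python3 - <<'E'
from h import *
s=dict(np.load('top0.npz'));W=world(s);z=W[...,2]
m=(z>.085)&(z<.11)&(W[...,1]>0)&(W[...,1]<.3)&(W[...,0]>.63)&(W[...,0]<.9)
print('oven',cv2.minAreaRect((W[m][:,:2]*1000).astype(np.float32)))
m=(z>.06)&(z<.08)&(np.abs(W[...,1]-.146)<.09)&(W[...,0]>.55)&(W[...,0]<.595)
print('bar',cv2.minAreaRect((W[m][:,:2]*1000).astype(np.float32)),m.sum())
for k,c in [('wall',(.602,-.071)),('step',(.59,-.226)),('wall',(.469,-.23))]:
    print(k,fit(W,panelmask(s,W),c,k))
go([.576,.146,.2],0)
E
```

```text
oven ((758.02880859375, 149.21450805664062), (211.27301025390625, 231.04901123046875), 1.203670859336853)
bar ((582.9824829101562, 145.51760864257812), (127.88182067871094, 22.55634880065918), 89.46075439453125) 249
wall [ 6.006000e-01 -6.980000e-02 -1.592402e+02  2.080000e-02]
step [ 5.937000e-01 -2.264000e-01  1.694055e+02  5.830000e-02]
wall [ 4.634000e-01 -2.346000e-01  1.606962e+02  5.600000e-02]
psi 73.4 turn z rad 1.281 then shift cm [-47.69  39.03   3.77]
```

>>> step_arm:
  increments:
    - [[0,0,0],[0,0,0.1165]]
    - [[0,0,0],[0,0,0.1165]]
    - [[0,0,0],[0,0,0.1165]]
    - [[0,0,0],[0,0,0.1165]]
    - [[0,0,0],[0,0,0.1165]]
    - [[0,0,0],[0,0,0.1165]]
    - [[0,0,0],[0,0,0.1165]]
    - [[0,0,0],[0,0,0.1165]]
    - [[0,0,0],[0,0,0.1165]]
    - [[0,0,0],[0,0,0.1165]]
    - [[0,0,0],[0,0,0.1165]]
    - [[-2.4,1.95,0],[0,0,0]]
    - [[-2.4,1.95,0],[0,0,0]]
    - [[-2.4,1.95,0],[0,0,0]]
    - [[-2.4,1.95,0],[0,0,0]]
    - [[-2.4,1.95,0],[0,0,0]]
    - [[-2.4,1.95,0],[0,0,0]]
    - [[-2.4,1.95,0],[0,0,0]]
    - [[-2.4,1.95,0],[0,0,0]]
    - [[-2.4,1.95,0],[0,0,0]]
  jaw: 2.4

```text
time: 2.87
eef_pos: [0.3618, 0.4057, 0.2379]
eef_rot: [[0.0, 1.0, 0.0], [1.0, -0.0, 0.001], [0.001, 0.0, -1.0]]
ft_force: [0.4, 0.3, -0.7]
opening: 0.0241
gripper_force: 0.0
```

>>> step_arm:
  increments:
    - [[-2.4,1.95,0],[0,0,0]]
    - [[-2.4,1.95,0],[0,0,0]]
    - [[-2.4,1.95,0],[0,0,0]]
    - [[-2.4,1.95,0],[0,0,0]]
    - [[-2.4,1.95,0],[0,0,0]]
    - [[-2.4,1.95,0],[0,0,0]]
    - [[-2.4,1.95,0],[0,0,0]]
    - [[-2.4,1.95,0],[0,0,0]]
    - [[-2.4,1.95,0],[0,0,0]]
    - [[-2.4,1.95,0],[0,0,0]]
    - [[0,0,0],[0,0,0]]

```text
time: 3.78
eef_pos: [0.5601, 0.1586, 0.2382]
eef_rot: [[0.011, 1.0, 0.005], [1.0, -0.011, -0.005], [-0.005, 0.005, -1.0]]
ft_force: [0.5, -1.2, 0.2]
opening: 0.0239
gripper_force: 0.0
```

```bash
python3 - <<'E'
from h import *
st=r.get_state();print(st['eef_pos'],st['opening'])
s=r.snapshot('wrist');cv2.imwrite('pics/w1.png',s['color']);W=world(s,st)
print('tip',r.tip_of('wrist','drawer_handle'))
z=W[...,2];m=(z>.055)&(z<.08)&(abs(W[...,0]-.576)<.02)&(abs(W[...,1]-.146)<.05)
print(m.sum(),W[m].mean(0) if m.any() else 0, cv2.minAreaRect((W[m][:,:2]*1000).astype(np.float32)) if m.any() else 0)
go([.576,.146,.072],0)
E
```

```text
[0.5601061  0.15861986 0.23823144] 0.023859096726852616
tip [{'xyz': [0.5792, 0.1448, 0.0686], 'confidence': 0.75}, {'xyz': [0.6694, 0.1606, 0.1074], 'confidence': 0.19}]
1123 [0.57655887 0.14821665 0.07391158] ((576.8048706054688, 145.93252563476562), (10.016861915588379, 99.64395904541016), 1.250657320022583)
psi -0.22 turn z rad -0.004 then shift cm [-1.93  1.94 16.56]
```

View pics/w1.png

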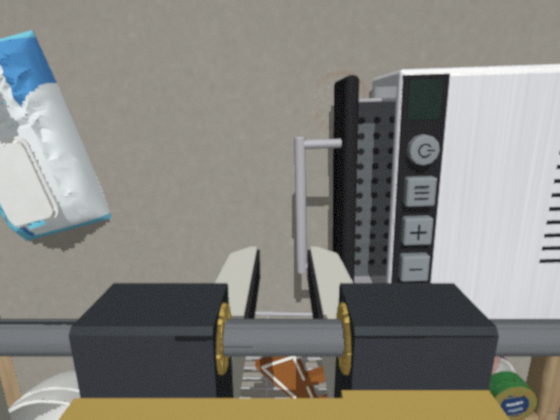

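The wrist view shows the handle bar at column 300 and the keys at column 420, with the drawer ajar. The bar measures x=0.577 with 1.2° yaw, so I'll go down on it, grip and pull.

>>> step_arm:
  increments:
    - [[0,0,0],[0,0,-0.025]]
    - [[-0.99,1.0,0],[0,0,0]]
    - [[-0.98,1.0,0],[0,0,0]]
    - [[0,0,0],[0,0,0]]
    - [[0,0,2.5],[0,0,0]]
    - [[0,0,2.5],[0,0,0]]
    - [[0,0,2.5],[0,0,0]]
    - [[0,0,2.5],[0,0,0]]
    - [[0,0,2],[0,0,0]]
    - [[0,0,2],[0,0,0]]
    - [[0,0,1.4],[0,0,0]]
    - [[0,0,1.2],[0,0,0]]
    - [[0,0,0],[0,0,0]]
    - [[0,0,0],[0,0,0]]
    - [[0,0,0],[0,0,0]]

```text
time: 5.13
eef_pos: [0.5774, 0.1475, 0.0726]
eef_rot: [[-0.024, 1.0, 0.002], [1.0, 0.024, 0.0], [0.0, 0.002, -1.0]]
ft_force: [-0.7, 0.2, 0.4]
opening: 0.0242
gripper_force: 0.0
```

>>> step_arm:
  increments:
    - [[0,0,0],[0,0,0]]
    - [[0,0,0],[0,0,0]]
    - [[0,0,0],[0,0,0]]
    - [[0,0,0],[0,0,0]]
  jaw: 0

```text
time: 5.47
eef_pos: [0.5769, 0.1476, 0.0725]
eef_rot: [[-0.025, 1.0, 0.001], [1.0, 0.025, 0.0], [0.0, 0.001, -1.0]]
ft_force: [-0.7, -0.6, 3.2]
opening: 0.0088
gripper_force: 30.0
```

>>> step_arm:
  increments:
    - [[0,-1,0],[0,0,0]]
    - [[0,-1,0],[0,0,0]]
    - [[0,-1,0],[0,0,0]]
    - [[0,-1,0],[0,0,0]]
    - [[0,-1,0],[0,0,0]]
    - [[0,-1,0],[0,0,0]]
    - [[0,-1,0],[0,0,0]]
    - [[0,-1,0],[0,0,0]]
    - [[0,-1,0],[0,0,0]]
    - [[0,-1,0],[0,0,0]]
    - [[0,-1,0],[0,0,0]]
    - [[0,-1,0],[0,0,0]]
    - [[0,-1,0],[0,0,0]]
    - [[0,-1,0],[0,0,0]]
    - [[0,-1,0],[0,0,0]]
    - [[0,-0.5,0],[0,0,0]]
    - [[0,-0.5,0],[0,0,0]]
    - [[0,0,0],[0,0,0]]

```text
time: 6.97
eef_pos: [0.4165, 0.1443, 0.0724]
eef_rot: [[-0.025, 1.0, 0.001], [1.0, 0.025, 0.001], [0.001, 0.001, -1.0]]
ft_force: [-0.6, 2.6, 8.6]
opening: 0.0091
gripper_force: 30.0
```

>>> step_arm:
  increments:
    - [[0,-0.3,0],[0,0,0]]
    - [[0,-0.3,0],[0,0,0]]
    - [[0,-0.3,0],[0,0,0]]
    - [[0,0,0],[0,0,0]]
    - [[0,0,0],[0,0,0]]

```text
time: 7.38
eef_pos: [0.4085, 0.1441, 0.0724]
eef_rot: [[-0.025, 1.0, 0.002], [1.0, 0.025, 0.001], [0.001, 0.002, -1.0]]
ft_force: [1.0, 1.7, 7.9]
opening: 0.0092
gripper_force: 30.0
```

>>> step_arm:
  increments:
    - [[0,-0.3,0],[0,0,0]]
    - [[0,-0.3,0],[0,0,0]]
    - [[0,-0.2,0],[0,0,0]]
    - [[0,0,0],[0,0,0]]
    - [[0,0,0],[0,0,0]]

```text
time: 7.8
eef_pos: [0.405, 0.1441, 0.0725]
eef_rot: [[-0.024, 1.0, 0.011], [1.0, 0.024, 0.002], [0.001, 0.012, -1.0]]
ft_force: [7.4, 0.9, -0.0]
opening: 0.0085
gripper_force: 30.0
```

>>> step_arm:
  increments:
    - [[0,-0.3,0],[0,0,0]]
    - [[0,-0.2,0],[0,0,0]]
    - [[0,0,0],[0,0,0]]
    - [[0,0,0],[0,0,0]]

```text
time: 8.13
eef_pos: [0.4049, 0.1441, 0.0725]
eef_rot: [[-0.023, 1.0, 0.022], [1.0, 0.023, 0.002], [0.001, 0.022, -1.0]]
ft_force: [14.0, 1.5, -10.1]
opening: 0.0092
gripper_force: 30.0
```

>>> step_arm:
  increments:
    - [[0,0.4,0],[-0.02,0,0]]
    - [[0,0,0],[0,0,0]]
    - [[0,0,0],[0,0,0]]
    - [[0,0,0],[0,0,0]]
  jaw: 2.4

```text
time: 8.47
eef_pos: [0.3982, 0.1431, 0.0716]
eef_rot: [[-0.025, 1.0, 0.019], [1.0, 0.025, 0.0], [-0.0, 0.019, -1.0]]
ft_force: [2.2, 1.1, 1.3]
opening: 0.0234
gripper_force: 1.0
```

>>> step_arm:
  increments:
    - [[0,0,-2],[0,0,0]]
    - [[0,0,-2],[0,0,0]]
    - [[0,0,-2],[0,0,0]]
    - [[0,0,-2],[0,0,0]]
    - [[0,0,-2],[0,0,0]]
    - [[0,0,-2],[0,0,0]]
    - [[0,0,-2],[0,0,0]]
    - [[0,0,-2],[0,0,0]]
    - [[0,0,-2],[0,0,0]]
    - [[0,0,0],[0,0,0]]
    - [[0,0,0],[0,0,0]]

```text
time: 9.38
eef_pos: [0.3933, 0.1426, 0.2513]
eef_rot: [[-0.025, 1.0, 0.017], [1.0, 0.025, 0.0], [-0.0, 0.017, -1.0]]
ft_force: [-1.0, -0.4, 0.0]
opening: 0.0242
gripper_force: 0.0
```

```bash
python3 - <<'E'
from h import *
st=r.get_state();print(st['eef_pos'],np.round(st['eef_rot'],3).tolist())
s=r.snapshot('top');cv2.imwrite('pics/top1.png',s['color']);W=world(s)
print('tray',r.tip_of('top','tray')); print('h',r.tip_of('top','drawer_handle'))
z=W[...,2]
m=(z>.022)&(z<.036)&(abs(W[...,1]-.145)<.12)&(W[...,0]>.42)&(W[...,0]<.66)
print(cv2.minAreaRect((W[m][:,:2]*1000).astype(np.float32)),m.sum(),np.percentile(W[m],[2,98],axis=0))
for k,c in [('wall',(.602,-.071)),('step',(.59,-.226)),('wall',(.469,-.23))]:
    print(k,fit(W,panelmask(s,W),c,k))
E
```

```text
[0.39334781 0.14260426 0.25129294] [[-0.025, 1.0, 0.017], [1.0, 0.025, 0.0], [-0.0, 0.017, -1.0]]
tray [{'xyz': [0.5563, 0.1404, 0.0329], 'confidence': 0.85}, {'xyz': [0.5318, -0.1499, -0.005], 'confidence': 0.6}]
h [{'xyz': [0.4032, 0.1411, 0.0677], 'confidence': 0.7}]
((556.6973876953125, 143.50936889648438), (203.55397033691406, 219.66790771484375), 0.05218591168522835) 5058 [[0.46006293 0.05600551 0.02337729]
 [0.64469045 0.23416996 0.0342101 ]]
wall [ 6.007000e-01 -6.990000e-02 -1.592891e+02  1.940000e-02]
step [ 5.936000e-01 -2.264000e-01  1.695243e+02  5.620000e-02]
wall [ 4.635000e-01 -2.347000e-01  1.607265e+02  5.290000e-02]
```

View pics/top1.png

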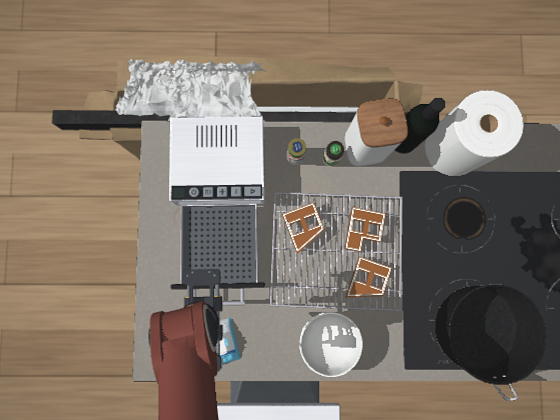

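The top view shows the drawer fully out, with the tray centred near (220,243) and the three panels unmoved. I'll look at the tray with the wrist camera on the way to the panels.

>>> step_arm:
  increments:
    - [[-1.8,3,0],[0,0,0]]
    - [[-1.8,3,0],[0,0,0]]
    - [[-1.8,3,0],[0,0,0]]
    - [[-1.8,3,0],[0,0,0]]
    - [[-1.8,3,0],[0,0,0]]
    - [[0,0,0],[0,0,0]]
    - [[0,0,0],[0,0,0]]

```text
time: 10.12
eef_pos: [0.547, 0.0549, 0.2526]
eef_rot: [[-0.021, 1.0, 0.016], [1.0, 0.021, -0.001], [-0.002, 0.016, -1.0]]
ft_force: [-1.0, 0.9, 0.1]
opening: 0.0242
gripper_force: 0.0
```

```bash
python3 - <<'E'
from h import *
st=r.get_state();print(st['eef_pos'],np.round(st['eef_rot'],3).tolist())
s=r.snapshot('wrist');cv2.imwrite('pics/w2.png',s['color']);W=world(s,st)
print('tray',r.tip_of('wrist','tray')[:1])
z=W[...,2]
m=(z>.022)&(z<.036)&(abs(W[...,1]-.145)<.115)&(W[...,0]>.42)&(W[...,0]<.66)
print(m.sum(),np.percentile(W[m],[0.5,1,50,99,99.5],axis=0))
# wall tops
for n,ms in [('rim',(z>.044)&(z<.056)),('front',(z>.08)&(z<.093)&(W[...,0]<.5))]:
    q=ms&(abs(W[...,1]-.145)<.12)&(W[...,0]>.42)&(W[...,0]<.66)
    if q.sum()>20: print(n,q.sum(),np.percentile(W[q],[1,50,99],axis=0))
E
```

```text
[0.54704887 0.05492797 0.25256718] [[-0.021, 1.0, 0.016], [1.0, 0.021, -0.001], [-0.002, 0.016, -1.0]]
tray [{'xyz': [0.5527, 0.1457, 0.0314], 'confidence': 0.98}]
36898 [[0.45347695 0.05187298 0.02808349]
 [0.45441142 0.05316536 0.02831201]
 [0.54988407 0.14853361 0.03019268]
 [0.64617558 0.2267098  0.03372016]
 [0.64721606 0.22781128 0.03473293]]
rim 2466 [[0.45173565 0.03694917 0.04412495]
 [0.57028105 0.10038415 0.04953984]
 [0.65561641 0.22144151 0.05565785]]
front 3386 [[0.44136741 0.03378787 0.08052657]
 [0.44921112 0.13172078 0.08744639]
 [0.45503936 0.20927922 0.0895568 ]]
```

View pics/w2.png

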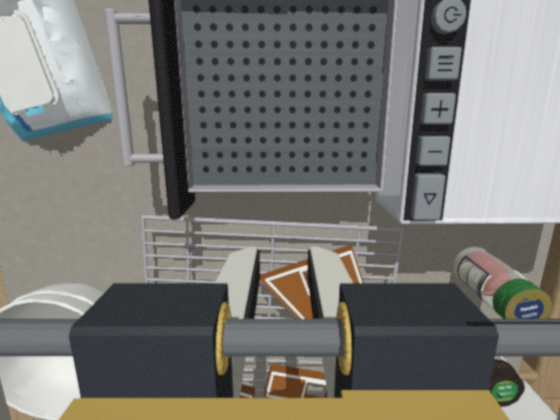

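The wrist view shows the tray floor from columns 180 to 385, with the keys at column 435. The floor is 193 mm long, with its centre at (0.5505, 0.1445) and 1.2° yaw. Now on to wall A.

>>> step_arm:
  increments:
    - [[-3.15,-0.55,0.6],[0.016,0,0]]
    - [[-3.15,-0.55,0.6],[0,0,0]]
    - [[-3.15,-0.55,0.6],[0,0,0]]
    - [[-3.15,-0.55,0.6],[0,0,0]]
    - [[-3.15,-0.55,0.6],[0,0,0]]
    - [[0,0,0],[0,0,0.123]]
    - [[0,0,0],[0,0,0.123]]
    - [[0,0,0],[0,0,0.123]]
    - [[0,0,0],[0,0,0.123]]
    - [[0,0,0],[0,0,0.123]]
    - [[0,0,0],[0,0,0.123]]
    - [[0,0,0],[0,0,0.123]]
    - [[0,0,0],[0,0,0.123]]
    - [[0,0,0],[0,0,0.123]]
    - [[0,0,0],[0,0,0.123]]
    - [[0,0,0],[0,0,0]]
    - [[0,0,0],[0,0,0]]
    - [[0,0,0],[0,0,0]]
  jaw: 2.3

```text
time: 11.72
eef_pos: [0.5232, -0.1003, 0.2243]
eef_rot: [[0.933, 0.361, 0.003], [0.361, -0.933, 0.001], [0.004, 0.0, -1.0]]
ft_force: [-0.3, 0.4, -0.2]
opening: 0.0229
gripper_force: 0.0
```

```bash
cat > look.py <<'E'
import sys
from h import *
kind,x,y,name=sys.argv[1],float(sys.argv[2]),float(sys.argv[3]),sys.argv[4]
off=float(sys.argv[5]) if len(sys.argv)>5 else 0
st=r.get_state();print(st['eef_pos'],np.round(st['eef_rot'],3).tolist(),st['qpos'][6])
s=r.snapshot('wrist');cv2.imwrite(f'pics/{name}.png',s['color']);W=world(s,st)
ok=panelmask(s,W)&(s['depth']>0)
mk=ok.astype(np.uint8)*255;cv2.imwrite(f'pics/{name}_m.png',mk)
q=fit(W,ok,(x,y),kind);q=fit(W,ok,(q[0],q[1]),kind,R=.09)
print(kind,q,'top z',np.median(W[ok&(np.hypot(W[...,0]-q[0],W[...,1]-q[1])<.06)][:,2]))
psi=q[2]+90+off
go([q[0],q[1],.12],psi); go([q[0],q[1],.053],psi)
E
python3 look.py wall .6007 -.0699 wa
```

```text
[ 0.52320419 -0.10028937  0.22427953] [[0.933, 0.361, 0.003], [0.361, -0.933, 0.001], [0.004, 0.0, -1.0]] -0.5691389406471449Traceback (most recent call last):
  File "look.py", line 9, in <module>
    q=fit(W,ok,(x,y),kind);q=fit(W,ok,(q[0],q[1]),kind,R=.09)
  File "h.py", line 39, in fit
    q=minimize(cost,[*s,a],method='Nelder-Mead',options=dict(initial_simplex=np.array([[*s,a],[s[0]+8,s[1],a],[s[0],s[1]+8,a],[*s,a+.2]])))
    res = _minimize_neldermead(fun, x0, args, callback, bounds=bounds,
                               **options)
    fsim[k] = func(sim[k])
              ~~~~^^^^^^^^
    fx = function(np.copy(x), *(wrapper_args + args))
  File "h.py", line 33, in cost
    v=cv2.remap(m,(x+120).astype(np.float32)[:,None],(y+120).astype(np.float32)[:,None],1)[:,0]
      ~~~~~~~~~^^^^^^^^^^^^^^^^^^^^^^^^^^^^^^^^^^^^^^^^^^^^^^^^^^^^^^^^^^^^^^^^^^^^^^^^^^^
cv2.error: OpenCV(4.12.0) /io/opencv/modules/imgproc/src/imgwarp.cpp:1713: error: (-215:Assertion failed) dst.cols < SHRT_MAX && dst.rows < SHRT_MAX && src.cols < SHRT_MAX && src.rows < SHRT_MAX in function 'remap'
```

View pics/wa.png

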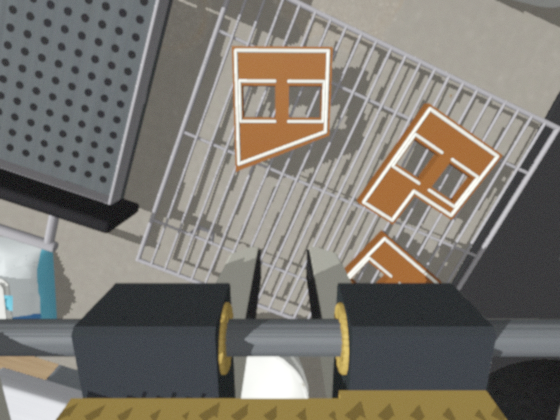

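```bash
sed -i 's/    P=W\[near\]\[:,:2\]\*1000; o=ok\[near\].astype(float)/    k=max(1,near.sum()\/\/8000); P=W[near][::k,:2]*1000; o=ok[near][::k].astype(float)/' h.py
cat >> look.py <<'E'
if len(sys.argv)>6:
    c=[d['xyz'] for d in r.tip_of('wrist','step_a')];print(c)
    q=fit(W,ok,c[0][:2],'step');print(fit(W,ok,q[:2],'step',R=.09))
E
python3 look.py wall .6007 -.0699 wa2 0 1
```

```text
[ 0.52330684 -0.1006538   0.22436627] [[0.933, 0.36, 0.004], [0.36, -0.933, 0.001], [0.004, 0.0, -1.0]] -0.5695214861845586
wall [ 0.5987 -0.0637 20.038   0.0276] top z 0.04428396170351559
psi -68.94 turn z rad -3.124 then shift cm [-8.35  0.91 10.44]
psi -68.94 turn z rad -3.124 then shift cm [-8.35  0.91 17.14]
[[0.5916, -0.2275, 0.0312]]
[ 5.929000e-01 -2.252000e-01  1.690224e+02  7.470000e-02]
```

```bash
python3 - <<'E'
t=open('h.py').read()
t=t.replace("    near=np.hypot(W[...,0]-c[0],W[...,1]-c[1])<R\n    k=","""    near=np.hypot(W[...,0]-c[0],W[...,1]-c[1])<R
    n,lab=cv2.connectedComponents(cv2.morphologyEx(ok.astype(np.uint8),cv2.MORPH_OPEN,np.ones((2,2))))
    cnt=np.bincount(lab[near&(np.hypot(W[...,0]-c[0],W[...,1]-c[1])<.045)],minlength=n);cnt[0]=0
    mine=lab==cnt.argmax(); near&=~(ok&~mine); ok=mine
    k=""")
open('h.py','w').write(t)
E
python3 look.py wall .6007 -.0699 wa3 0 1
python3 - <<'E'
from h import *
s=dict(np.load('top0.npz'));W=world(s)
for k,c in [('wall',(.602,-.071)),('step',(.59,-.226)),('wall',(.469,-.23))]:
    print(k,fit(W,panelmask(s,W),c,k))
E
```

```text
[ 0.52348817 -0.10111603  0.22449086] [[0.933, 0.359, 0.004], [0.359, -0.933, 0.001], [0.004, 0.001, -1.0]] -0.5702237401934546
wall [ 0.5987 -0.0645 20.5393  0.0271] top z 0.04429939442024647
psi -69.01 turn z rad -3.134 then shift cm [-8.33  0.81 10.45]
psi -69.01 turn z rad -3.134 then shift cm [-8.33  0.81 17.15]
[[0.5922, -0.2263, 0.0351]]
[ 5.925000e-01 -2.255000e-01  1.689083e+02  6.420000e-02]
wall [ 5.983000e-01 -7.180000e-02 -1.592564e+02  1.720000e-02]
step [ 5.919000e-01 -2.282000e-01  1.693048e+02  3.960000e-02]
wall [ 4.608000e-01 -2.363000e-01  1.609173e+02  3.610000e-02]
```

View pics/wa3_m.png

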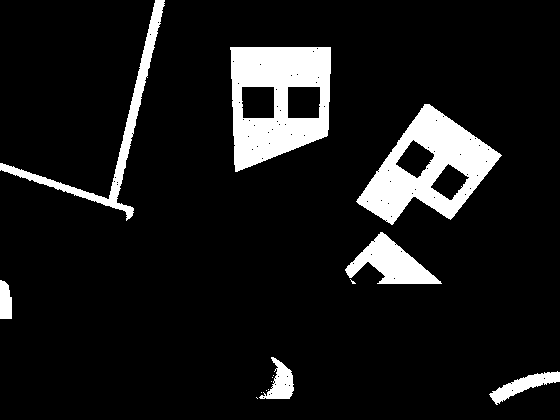

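```bash
python3 - <<'E'
from h import *
st=r.get_state();s=r.snapshot('wrist');W=world(s,st);np.savez('wa.npz',W=W,color=s['color'])
mk=panelmask(s,W).astype(np.uint8)
n,lab,stt,cen=cv2.connectedComponentsWithStats(mk)
for i in range(1,n):
    if stt[i,4]>3000:
        m=lab==i; cnts,h=cv2.findContours(m.astype(np.uint8),cv2.RETR_CCOMP,cv2.CHAIN_APPROX_NONE)
        for c,hh in zip(cnts,h[0]):
            if len(c)<60: continue
            a=cv2.approxPolyDP(c,5,True)[:,0]; w=W[a[:,1],a[:,0]]
            print(i,'hole' if hh[3]>=0 else 'outer',np.round(w*1000).astype(int).tolist(), 'c',np.round([ *cv2.minAreaRect(c)[0]],1))
m=model('wall');print(m.sum(),np.argwhere(m).min(0),np.argwhere(m).max(0))
E
```

```text
2 outer [[626, -14, 45], [525, -51, 44], [588, -119, 44], [656, -93, 43]] c [280.  109.5]
2 hole [[613, -70, 44], [624, -96, 41], [600, -106, 43], [588, -80, 45]] c [303. 102.]
2 hole [[610, -58, 39], [585, -69, 44], [574, -42, 44], [599, -32, 36]] c [257.5 101.5]
3 outer [[629, -275, 44], [645, -191, 39], [540, -170, 39], [532, -210, 45], [565, -217, 44], [556, -262, 44]] c [427.8 177.7]
3 hole [[604, -232, 45], [599, -262, 36], [573, -252, 45], [578, -229, 44]] c [448.7 181.6]
3 hole [[612, -193, 43], [607, -221, 36], [581, -216, 37], [586, -188, 44]] c [414.7 159. ]
6438 [77 75] [163 183]
```

```bash
cat > look.py <<'E'
import sys, itertools
from h import *
def planepts(s,st,uv,z):
    f=210/np.tan(np.radians(s['fovy'])/2)
    if 'view' in s: M=np.linalg.inv(s['view'])
    else:
        T=np.eye(4);T[:3,:3]=st['eef_rot'];T[:3,3]=st['eef_pos'];M=T@s['tool_from_camera']
    d=np.c_[(uv[:,0]-s['cx'])/f,(uv[:,1]-s['cy'])/f,np.ones(len(uv))]@M[:3,:3].T
    return (M[:3,3]+d*((z-M[2,3])/d[:,2])[:,None])[:,:2]
def panels(cam='wrist',z=.044,lo=.037,hi=.052,save=None):
    st=r.get_state(); s=r.snapshot(cam); W=world(s,st)
    if save: cv2.imwrite(f'pics/{save}.png',s['color'])
    n,lab,stt,_=cv2.connectedComponentsWithStats(((W[...,2]>lo)&(W[...,2]<hi)).astype(np.uint8)); out=[]
    for i in range(1,n):
        if stt[i,4]<(3000 if cam=='wrist' else 300): continue
        cn,h=cv2.findContours((lab==i).astype(np.uint8),cv2.RETR_CCOMP,cv2.CHAIN_APPROX_NONE)
        holes=[c for c,q in zip(cn,h[0]) if q[3]>=0 and len(c)>40]
        outer=max(cn,key=len)
        if len(holes)!=2: continue
        hc=planepts(s,st,np.array([[m['m10']/m['m00'],m['m01']/m['m00']] for m in map(cv2.moments,holes)]),z)
        best=None
        A=cv2.approxPolyDP(outer,5,True)[:,0]
        A=planepts(s,st,A.astype(float),z)
        for k,S in SH.items():
            if len(S)!=len(A): continue
            for sh in range(len(S)):
              for rev in (1,-1):
                for hh in (hc,hc[::-1]):
                    D=np.vstack([np.roll(A[::rev],sh,0),hh]); Q=np.vstack([S,[[0,-20.5],[0,20.5]]])/1000
                    w=np.r_[np.ones(len(S)),3,3][:,None]; w=w/w.sum()
                    dm,qm=(w*D).sum(0),(w*Q).sum(0); H=((Q-qm)*w).T@(D-dm)
                    a=np.arctan2(H[0,1]-H[1,0],H[0,0]+H[1,1]); R=np.array([[np.cos(a),-np.sin(a)],[np.sin(a),np.cos(a)]])
                    e=np.sqrt((w*(D-dm-(Q-qm)@R.T)**2).sum()); t=dm-R@qm
                    if best is None or e<best[4]: best=(k,t[0],t[1],np.degrees(a),e)
        if best: out.append(best); print(best[0],np.round(best[1:],4),'bar mid',np.round(hc.mean(0),4))
    return out
if __name__=='__main__':
    off=float(sys.argv[1]); kind=sys.argv[2]; save=sys.argv[3]
    P=panels(save=save)
    for p in P:
        if p[0]==kind: go([p[1],p[2],.12],p[3]+90+off)
E
python3 look.py 0 wall wa4
```

```text
wall [ 5.991000e-01 -6.910000e-02 -1.591716e+02  5.000000e-04] bar mid [ 0.5991 -0.0691]
step [ 5.928000e-01 -2.234000e-01  1.693481e+02  9.000000e-04] bar mid [ 0.5927 -0.2231]
psi -69.05 turn z rad 0.002 then shift cm [ 8.21 -0.34 10.45]
```

>>> step_arm:
  increments:
    - [[2.05,-0.09,0],[0,0,0]]
    - [[2.05,-0.08,0],[0,0,0]]
    - [[2.05,-0.09,0],[0,0,0]]
    - [[2.05,-0.08,0],[0,0,0]]
    - [[0,0,2.5],[0,0,0]]
    - [[0,0,2.5],[0,0,0]]
    - [[0,0,2.5],[0,0,0]]
    - [[0,0,2.5],[0,0,0]]
    - [[0,0,1.5],[0,0,0]]
    - [[0,0,0],[0,0,0]]
    - [[0,0,0],[0,0,0]]
    - [[0,0,0],[0,0,0]]
    - [[0,0,0],[0,0,0]]

```text
time: 13.15
eef_pos: [0.6005, -0.0694, 0.1113]
eef_rot: [[0.934, 0.357, 0.007], [0.357, -0.934, -0.001], [0.006, 0.003, -1.0]]
ft_force: [-0.5, -0.1, -1.0]
opening: 0.0226
gripper_force: 0.0
```

```bash
python3 -c "
from h import *
s=r.get_state();print(s['eef_pos'],np.round(s['eef_rot'],3).tolist());go([.5991,-.0691,.053],-69.1)"
```

```text
[ 0.60052718 -0.06939819  0.11132911] [[0.934, 0.357, 0.007], [0.357, -0.934, -0.001], [0.006, 0.003, -1.0]]
psi -69.07 turn z rad 0.001 then shift cm [-0.12 -0.08  5.83]
```

>>> step_arm:
  increments:
    - [[-0.1,-0.08,1],[0,0.006,0]]
    - [[0,0,1],[0,0,0]]
    - [[0,0,1],[0,0,0]]
    - [[0,0,1],[0,0,0]]
    - [[0,0,1],[0,0,0]]
    - [[0,0,0.8],[0,0,0]]
    - [[0,0,0],[0,0,0]]
    - [[0,0,0],[0,0,0]]

```text
time: 13.82
eef_pos: [0.5989, -0.0686, 0.0515]
eef_rot: [[0.934, 0.357, 0.009], [0.357, -0.934, 0.002], [0.01, 0.001, -1.0]]
ft_force: [-0.1, -0.9, 0.9]
opening: 0.023
gripper_force: 0.7
```

>>> step_arm:
  increments:
    - [[0,0,0],[0,0,0]]
    - [[0,0,0],[0,0,0]]
    - [[0,0,0],[0,0,0]]
    - [[0,0,0],[0,0,0]]
  jaw: 0

```text
time: 14.15
eef_pos: [0.5989, -0.0683, 0.0515]
eef_rot: [[0.934, 0.357, 0.01], [0.357, -0.934, 0.002], [0.01, 0.001, -1.0]]
ft_force: [0.4, 0.8, -0.1]
opening: 0.0121
gripper_force: 30.2
```

>>> step_arm:
  increments:
    - [[0,0,-1.5],[0,0,0]]
    - [[0,0,-2],[0,0,0]]
    - [[0,0,-2],[0,0,0]]
    - [[0,0,-2],[0,0,0]]
    - [[0,0,-1.5],[0,0,0]]
    - [[0,0,0],[0,0,0.115]]
    - [[0,0,0],[0,0,0.115]]
    - [[0,0,0],[0,0,0.115]]
    - [[0.05,-2.6,0],[0,0,0]]
    - [[0.05,-2.6,0],[0,0,0]]
    - [[0.05,-2.6,0],[0,0,0]]
    - [[0.05,-2.6,0],[0,0,0]]
    - [[0.05,-2.6,0],[0,0,0]]
    - [[0.05,-2.6,0],[0,0,0]]
    - [[0.05,-2.6,0],[0,0,0]]
    - [[0.05,-2.6,0],[0,0,0]]
    - [[0.05,-2.6,0],[0,0,0]]
    - [[0.05,-2.6,0],[0,0,0]]
    - [[0,0,0],[0,0,0]]
    - [[0,0,0],[0,0,0]]

```text
time: 15.82
eef_pos: [0.5967, 0.1938, 0.1411]
eef_rot: [[1.0, 0.025, 0.008], [0.025, -1.0, 0.002], [0.008, -0.002, -1.0]]
ft_force: [0.6, -1.1, -1.6]
opening: 0.0115
gripper_force: 30.0
```

```bash
python3 -c "
from h import *
s=r.get_state();print(s['eef_pos'],np.round(s['eef_rot'],3).tolist(),s['opening'],s['gripper_force']);go([.598,.1915,.0505],-88.8)"
```

```text
[0.59671502 0.1938122  0.14113994] [[1.0, 0.025, 0.008], [0.025, -1.0, 0.002], [0.008, -0.002, -1.0]] 0.011508977158033713 29.999514520168304
psi -88.57 turn z rad 0.004 then shift cm [0.12 0.23 9.06]
```

>>> step_arm:
  increments:
    - [[0.12,0.23,1],[0,0,0]]
    - [[0,0,1.5],[0,0,0]]
    - [[0,0,1.5],[0,0,0]]
    - [[0,0,1.5],[0,0,0]]
    - [[0,0,1.2],[0,0,0]]
    - [[0,0,1],[0,0,0]]
    - [[0,0,0.7],[0,0,0]]
    - [[0,0,0.6],[0,0,0]]
    - [[0,0,0],[0,0,0]]
    - [[0,0,0],[0,0,0]]
    - [[0,0,0],[0,0,0]]

```text
time: 16.73
eef_pos: [0.6002, 0.1893, 0.0529]
eef_rot: [[1.0, 0.02, 0.011], [0.02, -1.0, 0.002], [0.011, -0.002, -1.0]]
ft_force: [0.8, -0.1, -1.7]
opening: 0.0115
gripper_force: 30.0
```

>>> step_arm:
  increments:
    - [[0,0,0.1],[0,0,0]]
    - [[0,0,0],[0,0,0]]
    - [[0,0,0],[0,0,0]]
    - [[0,0,0],[0,0,0]]
  jaw: 2.3

```text
time: 17.07
eef_pos: [0.6001, 0.1895, 0.0518]
eef_rot: [[1.0, 0.021, 0.011], [0.021, -1.0, 0.002], [0.011, -0.002, -1.0]]
ft_force: [-0.3, 1.1, 0.3]
opening: 0.0227
gripper_force: 0.0
```

>>> step_arm:
  increments:
    - [[0,0,-1],[0,0,0]]
    - [[0,0,-2],[0,0,0]]
    - [[0,0,-2.5],[0,-0.01,0]]
    - [[0,0,-2.5],[0,0,0]]
    - [[0,0,-2.5],[0,0,0]]
    - [[0,0,-2.5],[0,0,0]]
    - [[0,0,-2.5],[0,0,0]]
    - [[0,0,-2],[0,0,0]]
    - [[-0.52,3.78,0],[0,0,0]]
    - [[-0.52,3.78,0],[0,0,0]]
    - [[-0.52,3.78,0],[0,0,0]]
    - [[-0.52,3.78,0],[0,0,0]]
    - [[-0.52,3.78,0],[0,0,0]]
    - [[-0.52,3.78,0],[0,0,0]]
    - [[-0.52,3.78,0],[0,0,0]]
    - [[-0.52,3.78,0],[0,0,0]]
    - [[-0.52,3.78,0],[0,0,0]]
    - [[-0.52,3.78,0],[0,0,0]]
    - [[-0.52,3.78,0],[0,0,0]]
    - [[-0.52,3.78,0],[0,0,0]]

```text
time: 18.73
eef_pos: [0.5455, -0.2677, 0.2265]
eef_rot: [[1.0, 0.02, 0.001], [0.02, -1.0, 0.002], [0.001, -0.002, -1.0]]
ft_force: [0.7, 0.4, 0.1]
opening: 0.0231
gripper_force: 0.0
```

>>> step_arm:
  increments:
    - [[0,0,0],[0,0,-0.1212]]
    - [[0,0,0],[0,0,-0.1212]]
    - [[0,0,0],[0,0,-0.1212]]
    - [[0,0,0],[0,0,-0.1212]]
    - [[0,0,0],[0,0,-0.1212]]
    - [[0,0,0],[0,0,-0.1212]]
    - [[0,0,0],[0,0,-0.1212]]
    - [[0,0,0],[0,0,-0.1212]]
    - [[0,0,0],[0,0,-0.1212]]
    - [[0,0,0],[0,0,-0.1212]]
    - [[0,0,0],[0,0,-0.1212]]
    - [[0,0,0],[0,0,-0.1212]]
    - [[0,0,0],[0,0,-0.1212]]
    - [[0,0,0],[0,0,-0.1212]]
    - [[0,0,0],[0,0,-0.1212]]
    - [[0,0,0],[0,0,-0.1212]]
    - [[0,0,0],[0,0,-0.1212]]
    - [[0,0,0],[0,0,-0.1212]]
    - [[0,0,0],[0,0,-0.1212]]
    - [[0,0,0],[0,0,-0.1212]]

```text
time: 20.4
eef_pos: [0.5457, -0.2665, 0.2263]
eef_rot: [[-0.77, 0.638, -0.0], [0.638, 0.77, 0.001], [0.001, 0.0, -1.0]]
ft_force: [-0.3, 0.2, -0.7]
opening: 0.0231
gripper_force: 0.0
```

>>> step_arm:
  increments:
    - [[0,0,0],[0,0,-0.1212]]
    - [[0,0,0],[0,0,-0.1212]]
    - [[0,0,0],[0,0,-0.1212]]
    - [[0,0,0],[0,0,0]]
    - [[0,0,0],[0,0,0]]
    - [[0,0,0],[0,0,0]]
    - [[0,0,0],[0,0,0]]

```text
time: 20.98
eef_pos: [0.546, -0.2659, 0.2256]
eef_rot: [[-0.944, 0.329, -0.0], [0.329, 0.944, 0.002], [0.001, 0.001, -1.0]]
ft_force: [-0.2, 0.5, -0.3]
opening: 0.0229
gripper_force: 0.0
```

```bash
python3 look.py 180 wall wc; python3 -c "
from h import *
from look import panels
s=r.get_state();print(s['eef_pos'],np.round(s['eef_rot'],3).tolist(),s['qpos'][6])
panels('top',z=.0435,lo=.036,hi=.0455)"
```

```text
wall [ 4.641000e-01 -2.326000e-01  1.607145e+02  5.000000e-04] bar mid [ 0.4642 -0.2327]
psi 70.8 turn z rad 0.002 then shift cm [ 8.83  0.42 10.56]
[ 0.5460805  -0.26574801  0.22555092] [[-0.944, 0.329, -0.0], [0.329, 0.944, 0.002], [0.001, 0.001, -1.0]] 1.7010930335922272
wall [ 6.004000e-01  1.895000e-01 -1.778541e+02  2.200000e-03] bar mid [0.6005 0.1887]
wall [ 4.636000e-01 -2.324000e-01  1.603339e+02  1.500000e-03] bar mid [ 0.4639 -0.2323]
```

>>> step_arm:
  increments:
    - [[2.2,0.1,0],[0,0,0]]
    - [[2.2,0.11,0],[0,0,0]]
    - [[2.2,0.1,0],[0,0,0]]
    - [[2.23,0.11,0],[0,0,0]]
    - [[0,0,2.5],[0,0,0]]
    - [[0,0,2.5],[0,0,0]]
    - [[0,0,2.5],[0,0,0]]
    - [[0,0,2.5],[0,0,0]]
    - [[0,0,1.3],[0,0,0]]
    - [[0,0,0],[0,0,0]]
    - [[0,0,0],[0,0,0]]
    - [[0,0,0],[0,0,0]]
    - [[0,0,0],[0,0,0]]
    - [[0,0,0],[0,0,0]]

```text
time: 22.25
eef_pos: [0.4648, -0.233, 0.1137]
eef_rot: [[-0.945, 0.328, 0.002], [0.328, 0.945, 0.001], [-0.002, 0.001, -1.0]]
ft_force: [0.7, 0.5, -0.3]
opening: 0.0233
gripper_force: 0.0
```

```bash
python3 -c "
from h import *
s=r.get_state();print(s['eef_pos'],np.round(s['eef_rot'],3).tolist());go([.4641,-.2326,.0525],70.7)"
```

```text
[ 0.46475448 -0.23301562  0.11372133] [[-0.945, 0.328, 0.002], [0.328, 0.945, 0.001], [-0.002, 0.001, -1.0]]
psi 70.88 turn z rad 0.003 then shift cm [0.08 0.02 6.12]
```

>>> step_arm:
  increments:
    - [[0.08,0,1],[0,0,0]]
    - [[0,0,1.2],[0,0,0]]
    - [[0,0,1.2],[0,0,0]]
    - [[0,0,1],[0,0,0]]
    - [[0,0,1],[0,0,0]]
    - [[0,0,0.7],[0,0,0]]
    - [[0,0,0],[0,0,0]]
    - [[0,0,0],[0,0,0]]
    - [[0,0,0],[0,0,0]]

```text
time: 23.0
eef_pos: [0.4634, -0.2324, 0.0515]
eef_rot: [[-0.945, 0.328, -0.0], [0.328, 0.945, 0.002], [0.001, 0.002, -1.0]]
ft_force: [-0.3, 0.4, 0.1]
opening: 0.023
gripper_force: 0.0
```

>>> step_arm:
  increments:
    - [[0,0,0],[0,0,0]]
    - [[0,0,0],[0,0,0]]
    - [[0,0,0],[0,0,0]]
    - [[0,0,0],[0,0,0]]
    - [[0,0,0],[0,0,0]]
  jaw: 0

```text
time: 23.42
eef_pos: [0.4632, -0.2323, 0.0515]
eef_rot: [[-0.945, 0.328, -0.0], [0.328, 0.945, 0.002], [0.001, 0.002, -1.0]]
ft_force: [-0.3, 0.9, -0.2]
opening: 0.0113
gripper_force: 30.0
```

>>> step_arm:
  increments:
    - [[0,0,-1],[0,0,0]]
    - [[0,0,-2],[0,0,0]]
    - [[0,0,-2],[0,0,0]]
    - [[0,0,-2],[0,0,0]]
    - [[0,0,-2],[0,0,0]]
    - [[0,0,-1],[0,0,0]]
    - [[0,0,0],[0,0,0.1212]]
    - [[0,0,0],[0,0,0.1212]]
    - [[0,0,0],[0,0,0.1212]]
    - [[0,0,0],[0,0,0.1212]]
    - [[0,0,0],[0,0,0.1212]]
    - [[0,0,0],[0,0,0.1212]]
    - [[0,0,0],[0,0,0.1212]]
    - [[0,0,0],[0,0,0.1212]]
    - [[0,0,0],[0,0,0.1212]]
    - [[0,0,0],[0,0,0.1212]]
    - [[0,0,0],[0,0,0.1212]]
    - [[0,0,0],[0,0,0.1212]]
    - [[0,0,0],[0,0,0.1212]]
    - [[0,0,0],[0,0,0.1212]]

```text
time: 25.08
eef_pos: [0.463, -0.2319, 0.1514]
eef_rot: [[0.449, 0.894, -0.001], [0.894, -0.449, 0.003], [0.002, -0.002, -1.0]]
ft_force: [0.2, 0.4, -1.6]
opening: 0.0115
gripper_force: 30.0
```

>>> step_arm:
  increments:
    - [[0,0,0],[0,0,0.1204]]
    - [[0,0,0],[0,0,0.1204]]
    - [[0,0,0],[0,0,0.1204]]
    - [[0,0,0],[0,0,0.1204]]
    - [[0,0,0],[0,0,0.1204]]
    - [[0,0,0],[0,0,0.1204]]
    - [[0,0,0],[0,0,0.1204]]
    - [[0,0,0],[0,0,0.1204]]
    - [[0,0,0],[0,0,0.1204]]
    - [[0.33,-3,0],[0,0,0]]
    - [[0.33,-3,0],[0,0,0]]
    - [[0.33,-3,0],[0,0,0]]
    - [[0.33,-3,0],[0,0,0]]
    - [[0.33,-3,0],[0,0,0]]
    - [[0.33,-3,0],[0,0,0]]
    - [[0.33,-3,0],[0,0,0]]
    - [[0.33,-3,0],[0,0,0]]
    - [[0.33,-3,0],[0,0,0]]
    - [[0.33,-3,0],[0,0,0]]
    - [[0.33,-3,0],[0,0,0]]

```text
time: 26.75
eef_pos: [0.49, 0.1005, 0.1521]
eef_rot: [[1.0, 0.028, -0.001], [0.028, -1.0, 0.003], [-0.001, -0.003, -1.0]]
ft_force: [0.2, 0.2, -1.9]
opening: 0.012
gripper_force: 30.0
```

>>> step_arm:
  increments:
    - [[0.33,-3,0],[0,0,0]]
    - [[0.33,-3,0],[0,0,0]]
    - [[0.33,-3,0],[0,0,0]]
    - [[0,0,0],[0,0,0]]
    - [[0,0,0],[0,0,0]]
    - [[0,0,0],[0,0,0]]
    - [[0,0,0],[0,0,0]]
    - [[0,0,0],[0,0,0]]
    - [[0,0,0],[0,0,0]]

```text
time: 27.5
eef_pos: [0.4979, 0.1874, 0.1526]
eef_rot: [[1.0, 0.025, -0.0], [0.025, -1.0, 0.002], [-0.0, -0.002, -1.0]]
ft_force: [-0.1, 0.4, -0.6]
opening: 0.0119
gripper_force: 30.0
```

```bash
python3 -c "
from h import *
s=r.get_state();print(s['eef_pos'],np.round(s['eef_rot'],3).tolist(),s['opening'],s['gripper_force'])
i=r.snapshot('wrist');cv2.imwrite('pics/pc.png',i['color'])
go([.501,.1895,.0505],-88.8)"
```

```text
[0.49793523 0.1874324  0.15257727] [[1.0, 0.025, -0.0], [0.025, -1.0, 0.002], [-0.0, -0.002, -1.0]] 0.011899917727621893 29.9992436170578
psi -88.54 turn z rad 0.005 then shift cm [ 0.31 -0.18 10.2 ]
```

View pics/pc.png

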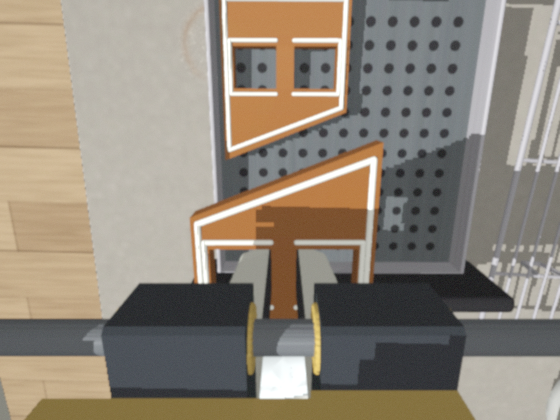

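The wrist view shows wall A flat in the tray at (285,70) and the held panel's slant at (290,180) facing it, so they sit head to tail as planned. Lowering now.

>>> step_arm:
  increments:
    - [[0.4,-0.15,1],[0,0,0.005]]
    - [[0,0,1.5],[0,0,0]]
    - [[0,0,1.5],[0,0,0]]
    - [[0,0,1.5],[0,0,0]]
    - [[0,0,1.4],[0,0,0]]
    - [[0,0,1],[0,0,0]]
    - [[0,0,0],[0,0,0]]
    - [[0,0,0],[0,0,0]]
    - [[0,0,0],[0,0,0]]
    - [[0,0,0],[0,0,0]]
    - [[0,0,0],[0,0,0]]

```text
time: 28.47
eef_pos: [0.5023, 0.1905, 0.0741]
eef_rot: [[1.0, 0.023, 0.001], [0.023, -1.0, 0.003], [0.001, -0.003, -1.0]]
ft_force: [-0.8, 0.3, -1.4]
opening: 0.0115
gripper_force: 30.0
```

```bash
python3 -c "
from h import *
s=r.get_state();print(s['eef_pos'],s['opening']);go([.502,.1893,.051],-88.8)"
```

```text
[0.50232754 0.19051457 0.07409634] 0.011482094115409515
psi -88.71 turn z rad 0.002 then shift cm [-0.04  0.12  2.31]
```

>>> step_arm:
  increments:
    - [[0,0.1,0.6],[0,0,0]]
    - [[0,0,0.6],[0,0,0]]
    - [[0,0,0.6],[0,0,0]]
    - [[0,0,0.45],[0,0,0]]
    - [[0,0,0],[0,0,0]]
    - [[0,0,0],[0,0,0]]
    - [[0,0,0],[0,0,0]]
    - [[0,0,0],[0,0,0]]

```text
time: 29.13
eef_pos: [0.5018, 0.1894, 0.0509]
eef_rot: [[1.0, 0.023, -0.0], [0.023, -1.0, 0.002], [-0.0, -0.002, -1.0]]
ft_force: [-0.7, 0.4, -0.8]
opening: 0.0121
gripper_force: 30.0
```

>>> step_arm:
  increments:
    - [[0,0,0],[0,0,0]]
    - [[0,0,0],[0,0,0]]
    - [[0,0,0],[0,0,0]]
    - [[0,0,0],[0,0,0]]
  jaw: 2.3

```text
time: 29.47
eef_pos: [0.5019, 0.1895, 0.051]
eef_rot: [[1.0, 0.023, -0.0], [0.023, -1.0, 0.002], [-0.0, -0.002, -1.0]]
ft_force: [0.4, 0.1, 0.7]
opening: 0.0226
gripper_force: 0.0
```

>>> step_arm:
  increments:
    - [[0,0,-1],[0,0,0]]
    - [[0,0,-2],[0,0,0]]
    - [[0,0,-3],[0,0,0]]
    - [[0,0,-3],[0,0,0]]
    - [[0,0,-3],[0,0,0]]
    - [[0,0,-3],[0,0,0]]
    - [[0,0,-2],[0,0,0]]
    - [[-0.06,3.6,0],[0,0,0]]
    - [[-0.06,3.6,0],[0,0,0]]
    - [[-0.06,3.6,0],[0,0,0]]
    - [[-0.06,3.6,0],[0,0,0]]
    - [[-0.06,3.6,0],[0,0,0]]
    - [[-0.06,3.6,0],[0,0,0]]
    - [[-0.06,3.6,0],[0,0,0]]
    - [[-0.06,3.6,0],[0,0,0]]
    - [[-0.06,3.6,0],[0,0,0]]
    - [[-0.06,3.6,0],[0,0,0]]
    - [[-0.06,3.6,0],[0,0,0]]
    - [[0,0,0],[0,0,0.104]]
    - [[0,0,0],[0,0,0.104]]

```text
time: 31.13
eef_pos: [0.5027, -0.2111, 0.2215]
eef_rot: [[0.98, -0.197, 0.001], [-0.197, -0.98, 0.0], [0.001, -0.0, -1.0]]
ft_force: [0.4, -0.1, -1.6]
opening: 0.023
gripper_force: 0.0
```

>>> step_arm:
  increments:
    - [[0,0,0],[0,0,0]]
    - [[0,0,0],[0,0,0]]
    - [[0,0,0],[0,0,0]]
    - [[0,0,0],[0,0,0]]
    - [[0,0,0],[0,0,0]]
    - [[0,0,0],[0,0,0]]

```text
time: 31.63
eef_pos: [0.5043, -0.2065, 0.2202]
eef_rot: [[0.983, -0.183, -0.0], [-0.183, -0.983, 0.002], [-0.001, -0.002, -1.0]]
ft_force: [-0.4, -0.5, -0.3]
opening: 0.0231
gripper_force: 0.0
```

```bash
python3 look.py 0 step ws; python3 -c "
from h import *
from look import panels
s=r.get_state();print(s['eef_pos'],np.round(s['eef_rot'],3).tolist(),s['qpos'][6])
panels('top',z=.0425,lo=.036,hi=.0455)"
```

```text
step [ 5.925000e-01 -2.247000e-01  1.690362e+02  5.000000e-04] bar mid [ 0.5924 -0.2247]
psi -100.56 turn z rad 0.007 then shift cm [ 9.01  0.1  10.02]
[ 0.50428498 -0.20657586  0.22016263] [[0.983, -0.183, -0.0], [-0.183, -0.983, 0.002], [-0.001, -0.002, -1.0]] -0.7685510727347309
wall [ 6.004000e-01  1.896000e-01 -1.782274e+02  1.500000e-03] bar mid [0.6004 0.1892]
wall [5.0030e-01 1.8900e-01 2.6473e+00 2.1000e-03] bar mid [0.5005 0.1886]
```

>>> step_arm:
  increments:
    - [[2.25,0.02,0],[0,0,0.006]]
    - [[2.25,0.03,0],[0,0,0]]
    - [[2.25,0.02,0],[0,0,0]]
    - [[2.25,0.03,0],[0,0,0]]
    - [[0,0,2.5],[0,0,0]]
    - [[0,0,2.5],[0,0,0]]
    - [[0,0,2.5],[0,0,0]]
    - [[0,0,2.5],[0,0,0]]
    - [[0,0,0.8],[0,0,0]]
    - [[0,0,0],[0,0,0]]
    - [[0,0,0],[0,0,0]]
    - [[0,0,0],[0,0,0]]
    - [[0,0,0],[0,0,0]]
    - [[0,0,0],[0,0,0]]

```text
time: 32.9
eef_pos: [0.593, -0.2252, 0.1135]
eef_rot: [[0.982, -0.19, 0.002], [-0.19, -0.982, 0.001], [0.002, -0.001, -1.0]]
ft_force: [-0.2, 0.2, -0.2]
opening: 0.0233
gripper_force: 0.0
```

```bash
python3 -c "
from h import *
s=r.get_state();print(s['eef_pos'],np.round(s['eef_rot'],3).tolist());go([.5925,-.2247,.0525],-101)"
```

```text
[ 0.59299449 -0.22520403  0.11352388] [[0.982, -0.19, 0.002], [-0.19, -0.982, 0.001], [0.002, -0.001, -1.0]]
psi -100.96 turn z rad 0.001 then shift cm [-0.06 -0.04  6.1 ]
```

>>> step_arm:
  increments:
    - [[-0.05,0,1],[0,0,0]]
    - [[0,0,1.2],[0,0,0]]
    - [[0,0,1.2],[0,0,0]]
    - [[0,0,1],[0,0,0]]
    - [[0,0,1],[0,0,0]]
    - [[0,0,0.7],[0,0,0]]
    - [[0,0,0],[0,0,0]]
    - [[0,0,0],[0,0,0]]
    - [[0,0,0],[0,0,0]]

```text
time: 33.65
eef_pos: [0.5913, -0.2242, 0.0515]
eef_rot: [[0.982, -0.191, -0.001], [-0.191, -0.982, 0.003], [-0.002, -0.003, -1.0]]
ft_force: [-2.6, 1.7, 7.4]
opening: 0.0228
gripper_force: 3.3
```

>>> step_arm:
  increments:
    - [[0,0,0],[0,0,0]]
    - [[0,0,0],[0,0,0]]
    - [[0,0,0],[0,0,0]]
    - [[0,0,0],[0,0,0]]
    - [[0,0,0],[0,0,0]]
  jaw: 0

```text
time: 34.07
eef_pos: [0.5919, -0.2255, 0.0514]
eef_rot: [[0.982, -0.191, 0.0], [-0.191, -0.982, 0.0], [0.0, -0.0, -1.0]]
ft_force: [-1.7, -1.3, 5.0]
opening: 0.0116
gripper_force: 30.4
```

>>> step_arm:
  increments:
    - [[0,0,-1],[0,0,0]]
    - [[0,0,-2],[0,0,0]]
    - [[0,0,-2],[0,0,0]]
    - [[0,0,-2],[0,0,0]]
    - [[0,0,-2],[0,0,0]]
    - [[0,0,-1],[0,0,0]]
    - [[0,0,0],[0,0,-0.1065]]
    - [[0,0,0],[0,0,-0.1065]]
    - [[-0.23,-2.95,0],[0,0,0]]
    - [[-0.23,-2.95,0],[0,0,0]]
    - [[-0.23,-2.95,0],[0,0,0]]
    - [[-0.23,-2.95,0],[0,0,0]]
    - [[-0.23,-2.95,0],[0,0,0]]
    - [[-0.23,-2.95,0],[0,0,0]]
    - [[-0.23,-2.95,0],[0,0,0]]
    - [[-0.23,-2.95,0],[0,0,0]]
    - [[-0.23,-2.95,0],[0,0,0]]
    - [[-0.23,-2.95,0],[0,0,0]]
    - [[-0.23,-2.95,0],[0,0,0]]

```text
time: 35.65
eef_pos: [0.5588, 0.1013, 0.151]
eef_rot: [[1.0, 0.022, -0.002], [0.022, -1.0, 0.003], [-0.002, -0.003, -1.0]]
ft_force: [-0.3, -0.6, -0.9]
opening: 0.0119
gripper_force: 30.0
```

>>> step_arm:
  increments:
    - [[0,0,0],[0,0,0]]
    - [[0,0,0],[0,0,0]]
    - [[0,0,0],[0,0,0]]
    - [[0,0,0],[0,0,0]]
    - [[0,0,0],[0,0,0]]
    - [[0,0,0],[0,0,0]]

```text
time: 36.15
eef_pos: [0.5597, 0.0978, 0.1518]
eef_rot: [[1.0, 0.019, -0.0], [0.019, -1.0, 0.002], [-0.0, -0.002, -1.0]]
ft_force: [0.2, 0.2, -0.5]
opening: 0.0119
gripper_force: 30.0
```

```bash
python3 -c "
from h import *
s=r.get_state();print(s['eef_pos'],np.round(s['eef_rot'],3).tolist(),s['opening'])
i=r.snapshot('top');cv2.imwrite('pics/t3.png',i['color'][150:330,130:430])
cv2.imwrite('pics/t3.png',cv2.resize(cv2.imread('pics/t3.png'),(780,468)))
go([.5605,.0982,.051],-88.8)"
```

```text
[0.5597103  0.09783053 0.15178345] [[1.0, 0.019, -0.0], [0.019, -1.0, 0.002], [-0.0, -0.002, -1.0]] 0.01191563794618226
psi -88.88 turn z rad -0.001 then shift cm [ 8.000e-02 -1.000e-02  1.007e+01]
```

View pics/t3.png

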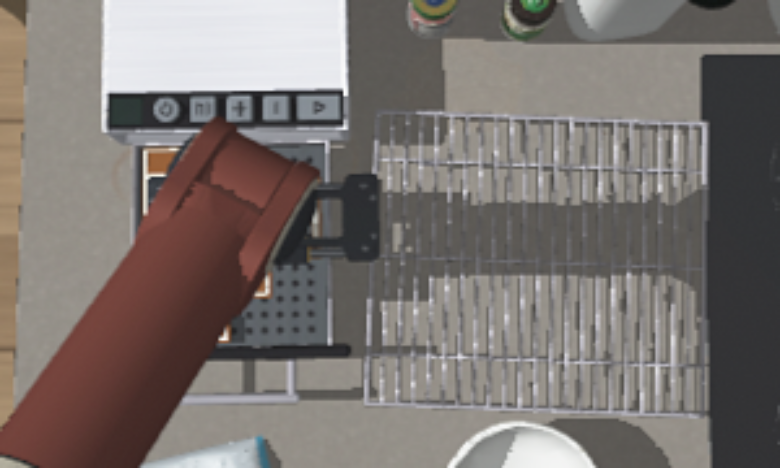

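The enlarged top view shows the rack empty and the arm over the tray at about (240,240). Lowering the stepped panel.

>>> step_arm:
  increments:
    - [[0.05,0,1],[0,0,0]]
    - [[0,0,1.5],[0,0,0]]
    - [[0,0,1.5],[0,0,0]]
    - [[0,0,1.5],[0,0,0]]
    - [[0,0,1.4],[0,0,0]]
    - [[0,0,1],[0,0,0]]
    - [[0,0,0],[0,0,0]]
    - [[0,0,0],[0,0,0]]
    - [[0,0,0.6],[0,0,0]]
    - [[0,0,0.6],[0,0,0]]
    - [[0,0,0.5],[0,0,0]]
    - [[0,0,0.4],[0,0,0]]
    - [[0,0,0],[0,0,0]]
    - [[0,0,0],[0,0,0]]
    - [[0,0,0],[0,0,0]]
    - [[0,0,0],[0,0,0]]

```text
time: 37.53
eef_pos: [0.5603, 0.0994, 0.0519]
eef_rot: [[1.0, 0.022, 0.0], [0.022, -1.0, 0.002], [0.0, -0.002, -1.0]]
ft_force: [0.8, 0.2, -0.9]
opening: 0.0116
gripper_force: 30.0
```

>>> step_arm:
  increments:
    - [[0,0,0],[0,0,0]]
    - [[0,0,0],[0,0,0]]
    - [[0,0,0],[0,0,0]]
    - [[0,0,0],[0,0,0]]
  jaw: 2.3

```text
time: 37.87
eef_pos: [0.5602, 0.0994, 0.0518]
eef_rot: [[1.0, 0.022, -0.0], [0.022, -1.0, 0.002], [-0.0, -0.002, -1.0]]
ft_force: [-0.3, -0.3, 0.8]
opening: 0.0231
gripper_force: 0.0
```

>>> step_arm:
  increments:
    - [[0,0,-1],[0,0,0]]
    - [[0,0,-2],[0,0,0]]
    - [[0,0,-3],[0,0,0]]
    - [[0,0,-3],[0,0,0]]
    - [[0,0,-3],[0,0,0]]
    - [[0,0,-3],[0,0,0]]
    - [[0,0,-3],[0,0,0]]
    - [[-2.5,-0.5,0],[0,0,0]]
    - [[-2.5,-0.5,0],[0,0,0]]
    - [[-2.5,-0.5,0],[0,0,0]]
    - [[-2.5,-0.5,0],[0,0,0]]
    - [[-2,-0.5,0],[0,0,0]]
    - [[0,0,0],[0,0,0]]
    - [[0,0,0],[0,0,0]]
    - [[0,0,0],[0,0,0]]
    - [[0,0,0],[0,0,0]]

```text
time: 39.2
eef_pos: [0.441, 0.1211, 0.2322]
eef_rot: [[1.0, 0.021, 0.001], [0.021, -1.0, 0.001], [0.001, -0.001, -1.0]]
ft_force: [0.6, 0.6, -0.1]
opening: 0.0226
gripper_force: 0.0
```

```bash
python3 -c "
from h import *
from look import panels
panels('wrist',z=.042,lo=.036,hi=.0465,save='ft')
s=r.get_state();print(s['eef_pos'],s['time'])"
```

```text
step [ 5.609000e-01  9.970000e-02 -1.787752e+02  5.000000e-04] bar mid [0.5607 0.0999]
[0.44082835 0.12100821 0.2320629 ] 39.25
```

View pics/ft.png

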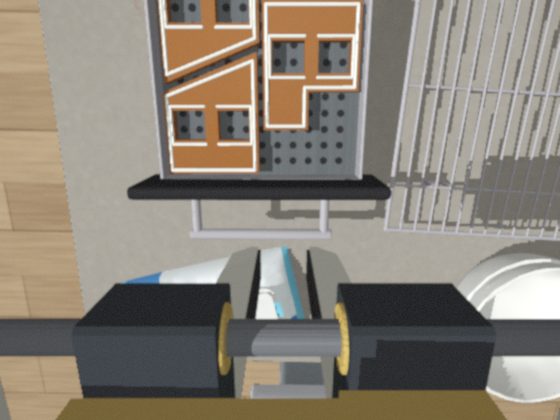

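The wrist view shows all three panels side by side in the tray: walls at (210,45) and (210,125), step at (310,65). None overlap and none ride on the rim. I'll check their heights, then shut the drawer by its handle.

```bash
python3 -c "
from h import *
st=r.get_state();s=r.snapshot('wrist');W=world(s,st);z=W[...,2]
for n,c in [('A',(.6,.1895)),('C',(.501,.189)),('S',(.561,.0997))]:
    b=s['color'].astype(int)
    m=(abs(W[...,0]-c[0])<.05)&(abs(W[...,1]-c[1])<.038)&(z>.036)&(z<.08)
    A=np.c_[W[m][:,:2]-c,np.ones(m.sum())];q=np.linalg.lstsq(A,W[m][:,2],rcond=None)[0];print(n,m.sum(),np.round(q,4))
m=(z>.062)&(z<.08)&(W[...,0]>.38)&(W[...,0]<.425)&(abs(W[...,1]-.143)<.06)
print(cv2.minAreaRect((W[m][:,:2]*1000).astype(np.float32)),np.median(W[m],axis=0))
go([.405,.1435,.16],1.2)"
```

```text
A 4217 [-0.0049 -0.0029  0.0421]
C 7483 [-0.0769 -0.013   0.0438]
S 6896 [-0.0004  0.0004  0.0422]
((412.22625732421875, 143.02706909179688), (25.397207260131836, 119.95170593261719), 0.055382370948791504) [0.40698332 0.14501373 0.07402856]
psi -88.81 turn z rad -1.571 then shift cm [ 2.33 -3.52  7.19]
```

>>> step_arm:
  increments:
    - [[0,0,0],[0,0,-0.1208]]
    - [[0,0,0],[0,0,-0.1208]]
    - [[0,0,0],[0,0,-0.1208]]
    - [[0,0,0],[0,0,-0.1208]]
    - [[0,0,0],[0,0,-0.1208]]
    - [[0,0,0],[0,0,-0.1208]]
    - [[0,0,0],[0,0,-0.1208]]
    - [[0,0,0],[0,0,-0.1208]]
    - [[0,0,0],[0,0,-0.1208]]
    - [[0,0,0],[0,0,-0.1208]]
    - [[0,0,0],[0,0,-0.1208]]
    - [[0,0,0],[0,0,-0.1208]]
    - [[0,0,0],[0,0,-0.1208]]
    - [[0,0,0],[0,0,0]]
    - [[0,0,0],[0,0,0]]
    - [[0,0,0],[0,0,0]]
  jaw: 2.6

```text
time: 40.63
eef_pos: [0.44, 0.1211, 0.2317]
eef_rot: [[-0.018, 1.0, -0.0], [1.0, 0.018, 0.002], [0.002, -0.0, -1.0]]
ft_force: [1.0, -0.5, 0.4]
opening: 0.0262
gripper_force: 0.0
```

```bash
python3 -c "
from h import *
s=r.get_state();print(s['eef_pos'],np.round(s['eef_rot'],3).tolist());go([.405,.1435,.1],1.2)"
```

```text
[0.43995671 0.12113819 0.23167776] [[-0.018, 1.0, -0.0], [1.0, 0.018, 0.002], [0.002, -0.0, -1.0]]
psi 1.01 turn z rad -0.003 then shift cm [ 2.31 -3.45 13.17]
```

```bash
python3 -c "
from h import *
st=r.get_state();s=r.snapshot('wrist');W=world(s,st);z=W[...,2]
for lo,hi in [(.460,.475),(.475,.49),(.50,.515),(.515,.53),(.58,.6)]:
    m=(W[...,0]>lo)&(W[...,0]<hi)&(abs(W[...,1]-.189)<.036)&(z>.036)&(z<.08)
    print(lo,m.sum(),np.round(np.percentile(z[m],[5,50,95]),4) if m.any() else '')"
```

```text
0.46 1305 [0.0408 0.0421 0.0434]
0.475 1126 [0.0408 0.0422 0.0437]
0.5 393 [0.0372 0.0419 0.0433]
0.515 1316 [0.0409 0.0422 0.0436]
0.58 870 [0.0409 0.0422 0.0438]
```

Every panel's top is at 0.042 m, so they lie flat. Gripping the handle.

>>> step_arm:
  increments:
    - [[1.15,-1.75,0],[0,0,0]]
    - [[1.15,-1.75,0],[0,0,0]]
    - [[0,0,2],[0,0,0]]
    - [[0,0,2],[0,0,0]]
    - [[0,0,2],[0,0,0]]
    - [[0,0,2],[0,0,0]]
    - [[0,0,2],[0,0,0]]
    - [[0,0,1],[0,0,0]]
    - [[0,0,0],[0,0,0]]
    - [[0,0,0],[0,0,0]]
    - [[0,0,0],[0,0,0]]
    - [[0,0,0],[0,0,0]]

```text
time: 41.68
eef_pos: [0.4048, 0.1441, 0.1226]
eef_rot: [[-0.021, 1.0, 0.001], [1.0, 0.021, 0.003], [0.003, 0.001, -1.0]]
ft_force: [0.5, -0.2, 0.1]
opening: 0.0257
gripper_force: 0.0
```

```bash
python3 -c "
from h import *
s=r.get_state();print(s['eef_pos'],np.round(s['eef_rot'],3).tolist());go([.405,.1435,.072],1.2)"
```

```text
[0.40478889 0.14413818 0.12258213] [[-0.021, 1.0, 0.001], [1.0, 0.021, 0.003], [0.003, 0.001, -1.0]]
psi 1.19 turn z rad -0.0 then shift cm [-0.06  0.02  5.06]
```

>>> step_arm:
  increments:
    - [[0,0,1],[0,0,0]]
    - [[0,0,1],[0,0,0]]
    - [[0,0,1],[0,0,0]]
    - [[0,0,1],[0,0,0]]
    - [[0,0,1],[0,0,0]]
    - [[0,0,0],[0,0,0]]
    - [[0,0,0],[0,0,0]]
    - [[0,0,0],[0,0,0]]

```text
time: 42.35
eef_pos: [0.4046, 0.1442, 0.0725]
eef_rot: [[-0.021, 1.0, 0.001], [1.0, 0.021, 0.003], [0.003, 0.001, -1.0]]
ft_force: [0.2, 0.4, -0.0]
opening: 0.0261
gripper_force: 0.0
```

>>> step_arm:
  increments:
    - [[0,0,0],[0,0,0]]
    - [[0,0,0],[0,0,0]]
    - [[0,0,0],[0,0,0]]
    - [[0,0,0],[0,0,0]]
    - [[0,0,0],[0,0,0]]
  jaw: 0

```text
time: 42.77
eef_pos: [0.4052, 0.1442, 0.0722]
eef_rot: [[-0.021, 1.0, 0.002], [1.0, 0.021, 0.002], [0.002, 0.002, -1.0]]
ft_force: [1.7, 0.3, 2.9]
opening: 0.009
gripper_force: 30.0
```

>>> step_arm:
  increments:
    - [[0,0.3,0],[0,0,0]]
    - [[0,0.6,0],[0,0,0]]
    - [[0,0.9,0],[0,0,0]]
    - [[0,1,0],[0,0,0]]
    - [[0,1,0],[0,0,0]]
    - [[0,1,0],[0,0,0]]
    - [[0,1,0],[0,0,0]]
    - [[0,1,0],[0,0,0]]
    - [[0,1,0],[0,0,0]]
    - [[0,1,0],[0,0,0]]
    - [[0,1,0],[0,0,0]]
    - [[0,1,0],[0,0,0]]
    - [[0,1,0],[0,0,0]]
    - [[0,1,0],[0,0,0]]
    - [[0,1,0],[0,0,0]]
    - [[0,1,0],[0,0,0]]
    - [[0,1,0],[0,0,0]]
    - [[0,1,0],[0,0,0]]
    - [[0,0.8,0],[0,0,0]]
    - [[0,0.5,0],[0,0,0]]

```text
time: 44.43
eef_pos: [0.5854, 0.1479, 0.0723]
eef_rot: [[-0.021, 1.0, -0.001], [1.0, 0.021, 0.003], [0.003, -0.001, -1.0]]
ft_force: [-2.2, 0.1, 5.9]
opening: 0.0092
gripper_force: 30.0
```

>>> step_arm:
  increments:
    - [[0,0.4,0],[0,0,0]]
    - [[0,0.3,0],[0,0,0]]
    - [[0,0.3,0],[0,0,0]]
    - [[0,0.3,0],[0,0,0]]
    - [[0,0,0],[0,0,0]]
    - [[0,0,0],[0,0,0]]
    - [[0,0,0],[0,0,0]]

```text
time: 45.02
eef_pos: [0.5984, 0.1483, 0.0723]
eef_rot: [[-0.021, 1.0, 0.0], [1.0, 0.021, 0.002], [0.002, 0.001, -1.0]]
ft_force: [0.2, 0.8, 4.6]
opening: 0.0089
gripper_force: 30.0
```

>>> step_arm:
  increments:
    - [[0,0.2,0],[0,0,0]]
    - [[0,0.2,0],[0,0,0]]
    - [[0,0.2,0],[0,0,0]]
    - [[0,0.2,0],[0,0,0]]
    - [[0,0,0],[0,0,0]]
    - [[0,0,0],[0,0,0]]
    - [[0,0,0],[0,0,0]]

```text
time: 45.6
eef_pos: [0.6051, 0.1484, 0.0723]
eef_rot: [[-0.021, 1.0, -0.003], [1.0, 0.021, 0.002], [0.003, -0.002, -1.0]]
ft_force: [-2.2, 0.5, 6.8]
opening: 0.0088
gripper_force: 30.0
```

>>> step_arm:
  increments:
    - [[0,0.2,0],[0,0,0]]
    - [[0,0.2,0],[0,0,0]]
    - [[0,0,0],[0,0,0]]
    - [[0,0,0],[0,0,0]]
    - [[0,0,0],[0,0,0]]

```text
time: 46.02
eef_pos: [0.6052, 0.1484, 0.0723]
eef_rot: [[-0.021, 1.0, -0.012], [1.0, 0.021, 0.003], [0.003, -0.012, -1.0]]
ft_force: [-9.4, -0.1, 14.0]
opening: 0.0088
gripper_force: 30.0
```

The drawer is shut, with the handle moved 0.2003 m to the stop. Releasing and moving to the keys.

>>> step_arm:
  increments:
    - [[0,-0.45,0],[0,0,0]]
    - [[0,0,0],[0,0,0]]
    - [[0,0,0],[0,0,0]]
    - [[0,0,0],[0,0,0]]
  jaw: 2.2

```text
time: 46.35
eef_pos: [0.6054, 0.1483, 0.0712]
eef_rot: [[-0.021, 1.0, -0.001], [1.0, 0.021, 0.002], [0.002, -0.001, -1.0]]
ft_force: [0.4, 0.3, 0.2]
opening: 0.0215
gripper_force: 0.0
```

>>> step_arm:
  increments:
    - [[0,0,-1],[0,0,0]]
    - [[0,0,-1.5],[0,0,0]]
    - [[0,0,-2],[0,0,0]]
    - [[0,0,-2],[0,0,0]]
    - [[0,0,-2],[0,0,0]]
    - [[0,0,0],[0,0,0]]
    - [[0,0,0],[0,0,0]]
    - [[0,0,0],[0,0,0]]

```text
time: 47.02
eef_pos: [0.6051, 0.1482, 0.1562]
eef_rot: [[-0.021, 1.0, -0.002], [1.0, 0.021, 0.002], [0.002, -0.002, -1.0]]
ft_force: [-1.2, -0.4, -0.6]
opening: 0.022
gripper_force: 0.0
```

>>> step_arm:
  increments:
    - [[1.7,2.2,0],[0,0,0]]
    - [[1.7,2.2,0],[0,0,0]]
    - [[1.7,2.2,0],[0,0,0]]
    - [[0,0,0],[0,0,0]]
    - [[0,0,0],[0,0,0]]
    - [[0,0,0],[0,0,0]]
    - [[0,0,0],[0,0,0]]
  jaw: 0

```text
time: 47.6
eef_pos: [0.6695, 0.199, 0.1561]
eef_rot: [[-0.019, 1.0, -0.002], [1.0, 0.019, 0.001], [0.001, -0.002, -1.0]]
ft_force: [0.6, -0.4, 1.1]
opening: 0.0007
gripper_force: 0.0
```

```bash
python3 -c "
from h import *
s=r.get_state();print(s['eef_pos'],np.round(s['eef_rot'],3).tolist(),s['opening'],s['ft_force'])
i=r.snapshot('wrist');cv2.imwrite('pics/k.png',i['color']);W=world(i,s)
r.snapshot('top')
for n in ['drawer_handle','top_power','top_high','top_fan','top_low','top_start']: print(n,[np.round(d['xyz'],3).tolist() for c in ('top','wrist') for d in r.tip_of(c,n)[:1]])
go([.672,.202,.13],1.2)"
```

```text
[0.66953519 0.19900547 0.15613473] [[-0.019, 1.0, -0.002], [1.0, 0.019, 0.001], [0.001, -0.002, -1.0]] 0.0006770933604390763 [ 0.64367713 -0.35010823  1.06488961]
drawer_handle [[0.606, 0.144, 0.073], [0.606, 0.147, 0.069]]
top_power [[0.673, 0.2, 0.106]]
top_high [[0.674, 0.167, 0.104], [0.668, 0.162, 0.11]]
top_fan [[0.67, 0.129, 0.103]]
top_low [[0.671, 0.099, 0.104], [0.677, 0.099, 0.108]]
top_start [[0.678, 0.054, 0.108]]
psi 1.22 turn z rad 0.0 then shift cm [0.14 0.16 2.68]
```

View pics/k.png

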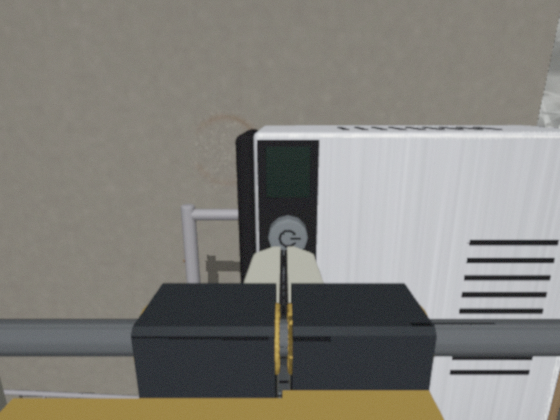

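The wrist view shows the closed fingertips just below the round power key at (288,236). The key positions agree with the oven geometry, so I'll press power.

>>> step_arm:
  increments:
    - [[0.15,0.25,1],[0,0,0]]
    - [[0,0,1],[0,0,0]]
    - [[0,0,0.6],[0,0,0]]
    - [[0,0,0],[0,0,0]]
    - [[0,0,0],[0,0,0]]
    - [[0,0,0],[0,0,0]]

```text
time: 48.8
eef_pos: [0.673, 0.202, 0.1307]
eef_rot: [[-0.021, 1.0, -0.0], [1.0, 0.021, 0.002], [0.002, -0.0, -1.0]]
ft_force: [0.3, 0.6, -0.9]
opening: 0.0007
gripper_force: 0.0
```

>>> step_arm:
  increments:
    - [[0,0,0.3],[0,0,0]]
    - [[0,0,0.3],[0,0,0]]
    - [[0,0,0.3],[0,0,0]]
    - [[0,0,0.2],[0,0,0]]
    - [[0,0,0],[0,0,0]]
    - [[0,0,0],[0,0,0]]
    - [[0,0,0],[0,0,0]]

```text
time: 49.38
eef_pos: [0.6734, 0.2021, 0.1206]
eef_rot: [[-0.021, 1.0, 0.001], [1.0, 0.021, 0.002], [0.002, 0.001, -1.0]]
ft_force: [-0.5, 0.4, 3.9]
opening: 0.0005
gripper_force: 2.1
```

>>> step_arm:
  increments:
    - [[0,0,0.2],[0,0,0]]
    - [[0,0,0],[0,0,0]]
    - [[0,0,0],[0,0,0]]
    - [[0,0,0],[0,0,0]]

```text
time: 49.72
eef_pos: [0.6734, 0.2021, 0.1203]
eef_rot: [[-0.021, 1.0, 0.001], [1.0, 0.021, 0.003], [0.003, 0.001, -1.0]]
ft_force: [-2.5, 0.0, 11.5]
opening: 0.0007
gripper_force: 5.8
```

>>> step_arm:
  increments:
    - [[0,0,-1],[0,0,0]]
    - [[0,0,-1.5],[0,0,0]]
    - [[0,0,-1],[0,0,0]]
    - [[-2.55,0.02,0],[0,0,0]]
    - [[-2.55,0.02,0],[0,0,0]]
    - [[-2.55,0.02,0],[0,0,0]]
    - [[-2.55,0.02,0],[0,0,0]]
    - [[0,0,0],[0,0,0]]
    - [[0,0,0],[0,0,0]]
    - [[0,0,0],[0,0,0]]
    - [[0,0,0],[0,0,0]]

```text
time: 50.63
eef_pos: [0.6756, 0.1026, 0.1521]
eef_rot: [[-0.024, 1.0, -0.001], [1.0, 0.024, 0.004], [0.004, -0.001, -1.0]]
ft_force: [0.6, -0.1, -0.5]
opening: 0.0006
gripper_force: 0.0
```

>>> step_arm:
  increments:
    - [[0,0,1],[0,0,0]]
    - [[0,0,1],[0,0,0]]
    - [[0,0,0.2],[0,0,0]]
    - [[0,0,0],[0,0,0]]
    - [[0,0,0],[0,0,0]]
    - [[0,0,0],[0,0,0]]

```text
time: 51.13
eef_pos: [0.6761, 0.1002, 0.1307]
eef_rot: [[-0.021, 1.0, -0.0], [1.0, 0.021, 0.002], [0.002, -0.0, -1.0]]
ft_force: [-0.4, 0.8, -0.6]
opening: 0.0003
gripper_force: 0.0
```

Now low heat, then move over the fan key.

>>> step_arm:
  increments:
    - [[0,-0.15,0.3],[0,0,0]]
    - [[0,0,0.3],[0,0,0]]
    - [[0,0,0.3],[0,0,0]]
    - [[0,0,0.2],[0,0,0]]
    - [[0,0,0.2],[0,0,0]]
    - [[0,0,0],[0,0,0]]
    - [[0,0,0],[0,0,0]]
    - [[0,0,0],[0,0,0]]

```text
time: 51.8
eef_pos: [0.6746, 0.1, 0.1203]
eef_rot: [[-0.021, 1.0, 0.001], [1.0, 0.021, 0.003], [0.003, 0.001, -1.0]]
ft_force: [-3.4, 0.4, 11.4]
opening: 0.0003
gripper_force: 5.8
```

>>> step_arm:
  increments:
    - [[0,0,-1],[0,0,0]]
    - [[0,0,-1.5],[0,0,0]]
    - [[0,0,-1],[0,0,0]]
    - [[1.7,0,0],[0,0,0]]
    - [[1.7,0,0],[0,0,0]]
    - [[0,0,0],[0,0,0]]
    - [[0,0,0],[0,0,0]]
    - [[0,0,1],[0,0,0]]
    - [[0,0,1],[0,0,0]]
    - [[0,0,0.2],[0,0,0]]
    - [[0,0,0],[0,0,0]]
    - [[0,0,0],[0,0,0]]
    - [[0,0,0],[0,0,0]]
    - [[0,0,0],[0,0,0]]

```text
time: 52.97
eef_pos: [0.674, 0.1339, 0.1311]
eef_rot: [[-0.021, 1.0, 0.0], [1.0, 0.021, 0.002], [0.002, 0.0, -1.0]]
ft_force: [-0.2, -0.8, 1.1]
opening: 0.0003
gripper_force: 0.0
```

Now fan, then move over start (7.4 cm to the right).

>>> step_arm:
  increments:
    - [[0,0,0.3],[0,0,0]]
    - [[0,0,0.3],[0,0,0]]
    - [[0,0,0.3],[0,0,0]]
    - [[0,0,0.2],[0,0,0]]
    - [[0,0,0.2],[0,0,0]]
    - [[0,0,0],[0,0,0]]
    - [[0,0,0],[0,0,0]]
    - [[0,0,0],[0,0,0]]

```text
time: 53.63
eef_pos: [0.6741, 0.1341, 0.1203]
eef_rot: [[-0.021, 1.0, 0.001], [1.0, 0.021, 0.003], [0.003, 0.001, -1.0]]
ft_force: [-3.2, -0.1, 10.3]
opening: 0.0004
gripper_force: 5.5
```

>>> step_arm:
  increments:
    - [[0,0,-1],[0,0,0]]
    - [[0,0,-1.5],[0,0,0]]
    - [[0,0,-1],[0,0,0]]
    - [[-2.5,0,0],[0,0,0]]
    - [[-2.5,0,0],[0,0,0]]
    - [[-2.4,0,0],[0,0,0]]
    - [[0,0,0],[0,0,0]]
    - [[0,0,0],[0,0,0]]
    - [[0,0,1],[0,0,0]]
    - [[0,0,1],[0,0,0]]
    - [[0,0,0.2],[0,0,0]]
    - [[0,0,0],[0,0,0]]
    - [[0,0,0],[0,0,0]]
    - [[0,0,0],[0,0,0]]
    - [[0,0,0],[0,0,0]]

```text
time: 54.88
eef_pos: [0.6755, 0.0603, 0.1309]
eef_rot: [[-0.021, 1.0, 0.0], [1.0, 0.021, 0.002], [0.002, 0.0, -1.0]]
ft_force: [0.8, 0.7, 1.0]
opening: 0.0005
gripper_force: 0.0
```

>>> step_arm:
  increments:
    - [[0,0,0.3],[0,0,0]]
    - [[0,0,0.3],[0,0,0]]
    - [[0,0,0.3],[0,0,0]]
    - [[0,0,0.2],[0,0,0]]
    - [[0,0,0.2],[0,0,0]]
    - [[0,0,0],[0,0,0]]
    - [[0,0,0],[0,0,0]]
    - [[0,0,0],[0,0,0]]

```text
time: 55.55
eef_pos: [0.6756, 0.0601, 0.1203]
eef_rot: [[-0.021, 1.0, 0.001], [1.0, 0.021, 0.003], [0.003, 0.001, -1.0]]
ft_force: [-3.5, 0.5, 13.2]
opening: 0.0005
gripper_force: 5.9
```

>>> step_arm:
  increments:
    - [[0,0,-1],[0,0,0]]
    - [[0,0,-2],[0,0,0]]
    - [[0,0,-3],[0,0,0]]
    - [[0,0,-3],[0,0,0]]
    - [[-3,-2,0],[0,0,0]]
    - [[-3,-2,0],[0,0,0]]
    - [[-3,-2,0],[0,0,0]]
    - [[-3,-2,0],[0,0,0]]
    - [[-3,-2,0],[0,0,0]]
    - [[0,0,0],[0,0,0]]
    - [[0,0,0],[0,0,0]]
    - [[0,0,0],[0,0,0]]

```text
time: 56.55
eef_pos: [0.5787, -0.0914, 0.2072]
eef_rot: [[-0.021, 1.0, -0.0], [1.0, 0.021, 0.003], [0.003, -0.0, -1.0]]
ft_force: [0.0, 0.5, 0.5]
opening: 0.0006
gripper_force: 0.0
```

```bash
python3 -c "
from h import *
i=r.snapshot('top');W=world(i);z=W[...,2]
cv2.imwrite('pics/end.png',cv2.resize(i['color'][100:330,130:430],(780,598)))
print(r.tip_of('top','drawer_handle')[:1],r.get_state()['ft_force'])
q=(z>.098)&(z<.112)&(abs(W[...,0]-.674)<.008)
for n,y in dict(power=.202,high=.168,fan=.134,low=.1,start=.06).items():
    m=q&(abs(W[...,1]-y)<.008);print(n,np.round(np.median(z[m]),4))"
```

```text
[{'xyz': [0.6022, 0.1435, 0.072], 'confidence': 0.72}] [-0.29774676  0.16898525  0.32738785]
power 0.1049
high 0.104
fan 0.1054
low 0.1054
start 0.1047
```

View pics/end.png

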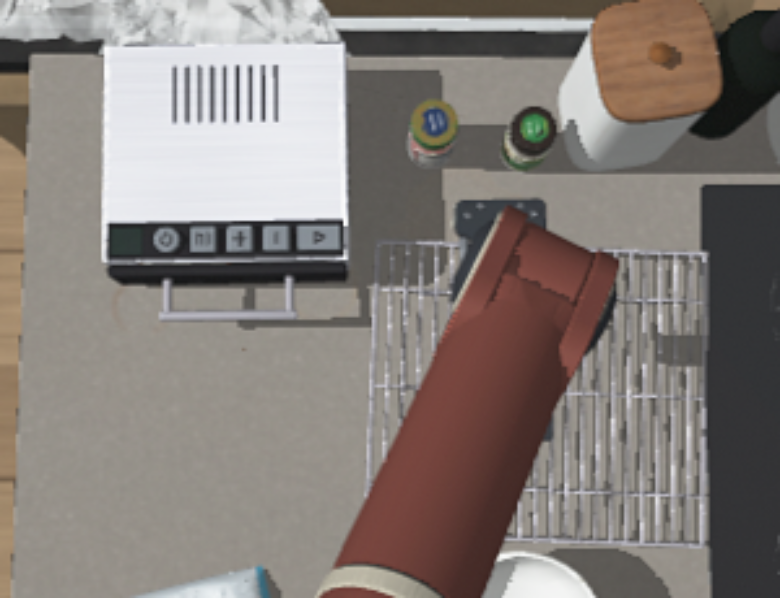

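The final top view shows the drawer shut (handle at (228,315)), the keys up in their row at y≈240, and both jars still standing. Handing in.

```bash
python3 -c "
from rig import r
print(r.job_done())"
```

```text
the job is handed in; nothing more can be done
None
```

I laid the three panels that were on the rack (two walls and one step) flat in the tray and shut the drawer. I then pressed power, low heat, fan and start in that order and handed the job in; the hand-in gave no verdict.

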